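# Lay the stone case on the sloped viewing stand

### The job

The tall closed stone case stands upright with the low bench stop behind it, so its grip bar faces the robot: tip it over that stop onto its back, and let it come to rest, let go. Then pick it up (the grip bar now points up), lay it back-down on the narrow sloped bed of the viewing stand, centred across it and flat on it, and bring it down the slope gently until its lower end touches the clamped foot bar, still holding it (it must not slide into the foot by itself). Let go and leave it lying there; leave the other things on the bench and the stand alone.

Things in the scene. Friction and masses are not known exactly. Their poses are not given: they have to be found in the camera images.
- case: Closed grey plastic stone case, 55 deep (x) x 95 wide (y) x 160 tall (z), 0.3 to 0.65 kg. Origin: centre of its bottom end; z runs to its top end, x from the front face (x=-27.5) to the back face (x=+27.5). At the start z is up, front towards the robot, its back some 1 mm from the stop. Tipped over the stop it lies across the 8 mm strip, its back about 3 degrees off level.
- case_grip (a point): Middle of the root of the black grip bar on the case's front face (case x=-27.5, y=0, z=80); axes as the case's. The bar is 70 long (y), 14 thick (z) and stands 30 out of the face (to x=-57.5).
- stop: Bench stop, a steel strip fixed to the bench: 10 wide (x), 160 long (y), 8 high. Origin: centre of its underside; the case stands on its -x side and is to fall to its +x side.
- bed: Bed of the viewing stand, a fixed, slippery aluminium plate (friction about 0.2), 200 long up the slope, 70 wide (y), 8 thick. Axes level, z up; its upper surface rises towards +x at 30 degrees to the horizontal. Origin on the bench below the middle of the lower edge. The case goes with its back on it, bottom end downhill, y along the bed's y.
- bed_low (a point): Middle of the lower edge of the bed's sloped upper surface, 45 above the bench, straight above the bed's origin; axes as the bed's (level).
- stand: Fixed dark steel base (190 x 110 x 8) with posts under the bed; origin and axes as the bed's. Carries the rigid foot bar across the bed: 90 long, 16 above the bed's surface, 12 thick, clamped anywhere with its uphill face 15 to 65 up the slope from the bed's lower edge. Its place is not reported: find it by touch or sight, and set the case down uphill of it.
- gauge: Bystander, to be left alone: dial thickness gauge lying flat, round steel body 62 across and 18 high with a side jaw 65 from its centre. Origin: centre of its underside.
- pan: Bystander, to be left alone: round aluminium stone pan, 80 across, 24 high, with two flat ears reaching 57 from its centre. Origin: centre of its underside.
- tweezers: Bystander, to be left alone: steel tweezers lying flat, 145 long, 9 high. Origin: centre of its underside.
- loupe: Bystander, to be left alone: small folding loupe, about 60 long, 20 high. Origin: centre of its underside.
- jar: Bystander, to be left alone: small glass jar, 44 across, 45 high. Origin: centre of its underside.
- cards: Bystander, to be left alone: open cardboard box of packets, 90 x 60, 65 high. Origin: centre of its underside.
- sample_box: Bystander, to be left alone: flat black plastic box, 55 x 55, 22 high. Origin: centre of its underside.
Mind the look-alikes: they are no part of the job. What is shaped like the case but green or red is not meant.

How it is judged:
On the way, in this order (a step that is already met when the one before it is completed fails the run):
1. the case is tipping over the stop: leaning back with its lower end still down at the stop (angle between case's own z axis and vertical between 0.15 and 0.9 rad and angle between case's own x axis and vertical above 1.65 rad and height (world z) of case below 0.035 m and horizontal distance between case and stop below 0.06 m).
2. the case lies at rest on its back across the stop, let go (angle between case's own z axis and vertical between 1.45 and 1.7 rad and angle between case's own x axis and vertical above 2.95 rad and height (world z) of case below 0.05 m and linear speed of case below 0.02 m/s and contact force between case and the fingers below 0.05 N), for 0.2 s.
3. while still held, the case lies flat on the bed, centred, with its lower end touching the foot bar (angle between case's own z axis and vertical between 0.977 and 1.117 rad and angle between case's own x axis and vertical above 2.53 rad and angle between the y axis of case and the y axis of bed, either way round below 0.1 rad and y of case in the frame of bed between -0.014 and 0.014 m and contact force between case and the fingers above 1 N and contact force between case and stand above 0.3 N and contact force between case and bed above 0.2 N), for 0.1 s.
At the end, for the whole second after the job is handed in: The case lies still and let go with its back flat on the sloped bed (within 4 degrees), front with the grip bar up, bottom end downhill and touching the foot bar, its width square to the bed within about 6 degrees and centred within 14 mm (angle between case's own z axis and vertical between 0.977 and 1.117 rad and angle between case's own x axis and vertical above 2.53 rad and angle between the y axis of case and the y axis of bed, either way round below 0.1 rad and y of case in the frame of bed between -0.014 and 0.014 m and contact force between case and stand above 0.15 N and contact force between case and bed above 0.3 N and contact force between case and the fingers below 0.05 N and linear speed of case below 0.01 m/s).
It fails at once if the case, let go, slides along the bed by itself (faster than 0.08 m/s) (contact force between case and the fingers below 0.05 N and contact force between case and bed above 0.1 N and linear speed of case above 0.08 m/s).
It fails at once if the case is pushed or let slide hard into the foot bar (over 30 N) (contact force between case and stand above 30 N).
It fails at once if the case is pressed or dropped hard onto the bed (over 60 N) (contact force between case and bed above 60 N).
It fails at once if the arm strikes the stand or the bed hard (over 25 N) (contact force between the arm and stand above 25 N or contact force between the arm and bed above 25 N).
It fails at once if another thing on the bench is moved by more than 20 mm (distance of any of gauge, pan, tweezers, loupe, jar, cards, sample_box from where it was at the start of the episode above 0.02 m).
It also fails if it takes over 59 s, if anything falls off the work surface, if the arm or the gripper's body presses on something with over 40 N, if the wrist force passes 120 N, or if a joint passes its speed limit or range.

### The arm

A 6-joint arm with a two-finger parallel gripper is mounted at the origin on the work surface. World frame = base frame: x ahead of the robot, y to its left, z up, the work surface at z = 0. Lengths are in m, angles in rad, forces in N, time in s.
With the tool pointing down it reaches from about 0.3 to 0.85 m from the base axis. Payload 5.4 kg.
Tool frame: the origin (TCP) lies at the very end of the fingers, on their centre line; the grasp point (between the pads) lies 19 mm behind it; z points along the fingers, y is the direction in which the jaws open and shut (so a half turn about z gives the same grasp; the last joint's range is limited). The gripper opens to 85 mm and grips with 20 to 120 N. Pads are 22 mm wide; open, the fingers measure 114 mm over their backs; the gripper's body (76 mm by 85 mm) begins 54 mm behind the grasp point. The pads swing forward as they close: fully open they stand 13 mm farther back than shut.
Start: joints at [1.082, 0.158, 1.597, -0, 1.386, -0.21], TCP at [0.158, 0.553, 0.231] pointing down, gripper open.
Joint ranges: [-2.91, 2.91], [-0.94, 2.29], [0.18, 2.7], [-1.29, 4.43], [0.17, 2.64], [-3, 3]. Speed limits (rad/s): [2.57, 2.57, 3.14, 3.14, 3.14, 3.14].

### API

Orientations are given as [roll, pitch, yaw] about the fixed x, y, z axes, in that order (R = Rz(yaw) Ry(pitch) Rx(roll)).
In Python, from cell import * gives the robot as it stands. The module is installed in compiled form; this text tells all that it offers.
- The arm moves only by the tool drive_tool, never from a script. Its argument "deltas" is a list of rows, each an object of numbers: "x", "y", "z": the shift along the tool's x, y, z in mm; "wx", "wy", "wz": the turn, a rotation vector about the tool's x, y, z in rad; "grip": the finger opening in mm, from 0 to 85.4. In form: [{"x": .., "y": .., "z": .., "wx": .., "wy": .., "wz": .., "grip": ..}, ...]. A call has 1 to 20 rows; each row is the pose to reach, as a shift and turn from the pose commanded when the call began, along the tool's axes at that moment; what a row does not reach only later rows make up. A row lasts 1/10 s, in which the tool goes at most 50 mm and 8.59 degrees, less where a joint would pass 70% of its speed; a pose out of reach is approached as far as the arm can. A call with a gripper value outside its range is refused whole. The fingers move at their own pace and stop on an object; "newtons" is the grip in N (left out, the last holds). Time passes only in rows, so rows that repeat a pose let the fingers close. It gives the time, the measured TCP pose, the force and the opening at its end, in the units of the state.
- sense(): the state, without advancing time (a new reading comes with each control period).
- capture(name): name is "scene" or "top"; returns a dict with "pixels" (400x640x3 uint8, blue, green, red), "intrinsics" (3x3 intrinsics, pixels), "rvec" (rotation vector, rad) and "tvec" (3), from world to camera coordinates, as OpenCV has them. Camera axes: x right, y down, z forward; pixel columns grow to the right and rows downward; lengths in m; the calibration is good to about 2 mm. A picture is of the moment at which its call begins. There is no depth.
- finish_job(): hands the job in, once; it reports no verdict.
The state is a dict: "time_s": time; "qpos": joint angles; "qvel": joint speeds; "tau": joint torques, N m; "tool_pos": TCP position; "tcp_rot": TCP orientation; "force": force on the tool from outside, world axes, zero at the start; "moment": the same for the moment, N m; "gripper_width": finger opening in m.
Only numpy, scipy, OpenCV 4.12 (cv2) and the standard library are available. Lean on these libraries where they do the work, as an engineer would, in place of code of your own. Each camera call takes 0.05 s, during which the arm holds its last target.

## Working session

There is one attempt and no reset: what is moved stays moved. The work goes in short steps, Python scripts to look and compute and a tool call to move; the robot and the scene stay as the last step left them, time stands still between calls to the robot, and variables do not carry over. Pictures are saved under pics/ and viewed, and the job is handed in when it is done.

Besides the shell and the picture viewer there is one more tool, called after "Request:" as name([rows], argument=value, ...), one row to a line, values as JSON. drive_tool: Moves the arm, as the interface text tells. Its arguments: {"type":"object","properties":{"deltas":{"type":"array"},"newtons":{"type":"number"}},"required":["deltas"]}

```bash
mkdir -p pics; ls
python3 - <<'E'
from cell import *
import cv2,numpy as np
print(sense())
for n in ("scene","top"):
    c=capture(n); cv2.imwrite(f"pics/{n}0.png",c["pixels"]); print(n,c["intrinsics"],c["rvec"],c["tvec"])
E
```

```text
pics
{'time_s': 0.0, 'qpos': array([ 1.08185793e+00,  1.59047006e-01,  1.59824846e+00, -8.05950084e-06,
        1.38620795e+00, -2.10103972e-01]), 'qvel': array([ 6.05538246e-04, -5.49978564e-04,  4.47225112e-04, -1.07896951e-03,
        1.69578499e-03, -2.91940711e-05]), 'tau': array([ 2.12671563e-03, -3.95980489e+01, -3.31434882e+01, -3.84082909e-05,
        8.00914684e-03, -3.15985335e-05]), 'tool_pos': array([0.15799271, 0.55223484, 0.23030993]), 'tcp_rot': array([-3.13972226e+00, -3.90766549e-04,  2.86275935e+00]), 'force': array([-0.25843547,  0.31645335, -0.18899737]), 'moment': array([-0.03592388, -0.01500731,  0.00053393]), 'gripper_width': 0.08532279156380057}
scene [[500.79682054   0.         325.07751561]
 [  0.         500.79682054 197.52327138]
 [  0.           0.           1.        ]] [ 1.79016635  1.83058222 -0.66091911] [ 0.01489552 -0.3765111   1.59538741]
top [[384.39714851   0.         321.61654728]
 [  0.         384.39714851 204.4371906 ]
 [  0.           0.           1.        ]] [ 2.13910899 -2.12928595  0.23520194] [-0.01809194  0.5453021   1.13923737]
```

View pics/scene0.png

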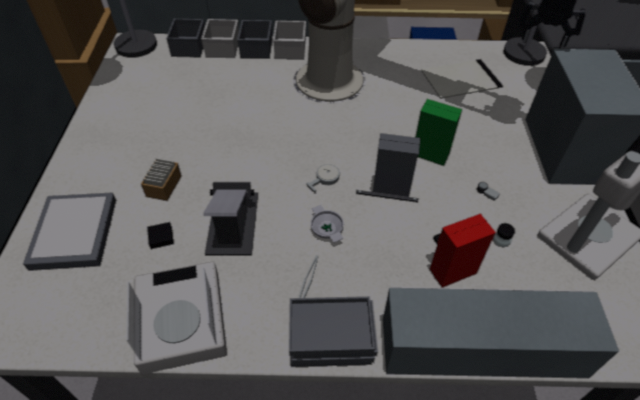

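View pics/top0.png

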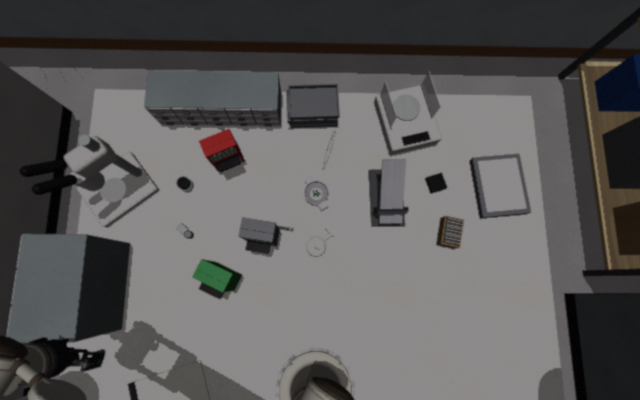

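The scene view shows the grey case at about (397,167) with the stop strip at (388,195), and the stand at about (232,215). The top view shows the case at (258,232) and the bed at (391,190).

Run:
```python
import cv2,numpy as np
a=cv2.imread("pics/scene0.png");b=cv2.imread("pics/top0.png")
def g(im,x0,y0,x1,y1,s): 
    r=cv2.resize(im[y0:y1,x0:x1],None,fx=s,fy=s,interpolation=cv2.INTER_CUBIC); return np.clip(r*1.8,0,255).astype(np.uint8)
cv2.imwrite("pics/s_case.png",g(a,340,120,440,210,8)[:600])
cv2.imwrite("pics/s_stand.png",g(a,190,170,280,260,6))
cv2.imwrite("pics/t_case.png",g(b,220,200,310,265,8))
cv2.imwrite("pics/t_stand.png",g(b,350,140,430,240,6))
```

```text
(no output)
```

View pics/s_case.png

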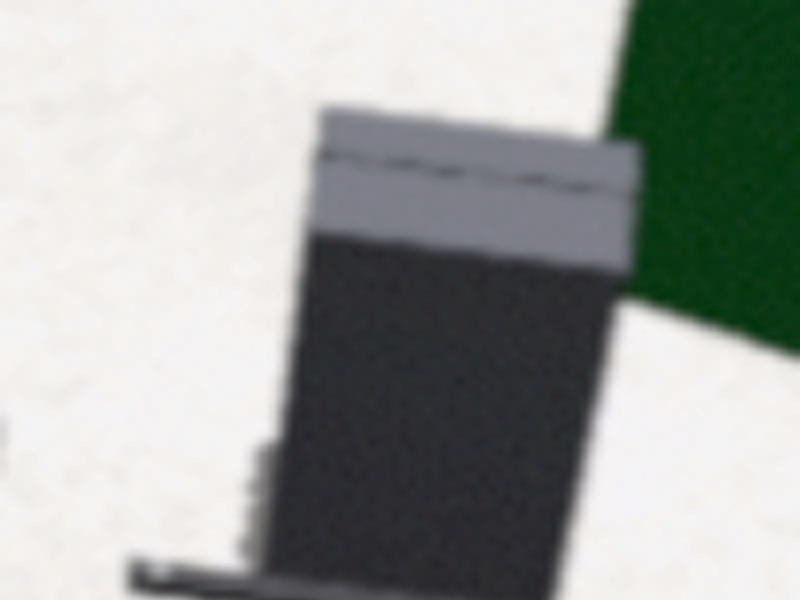

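View pics/s_stand.png

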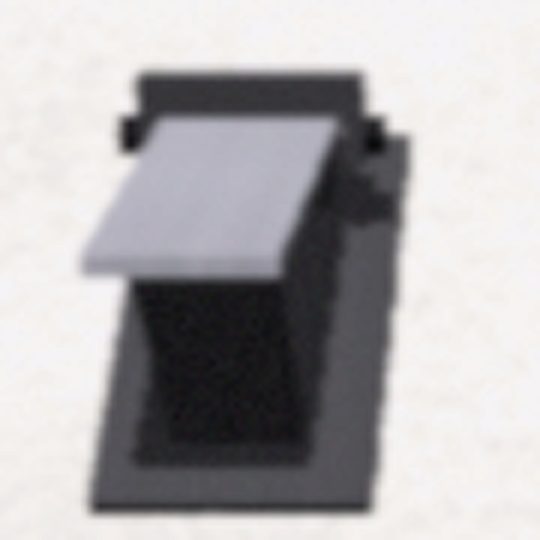

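View pics/t_case.png

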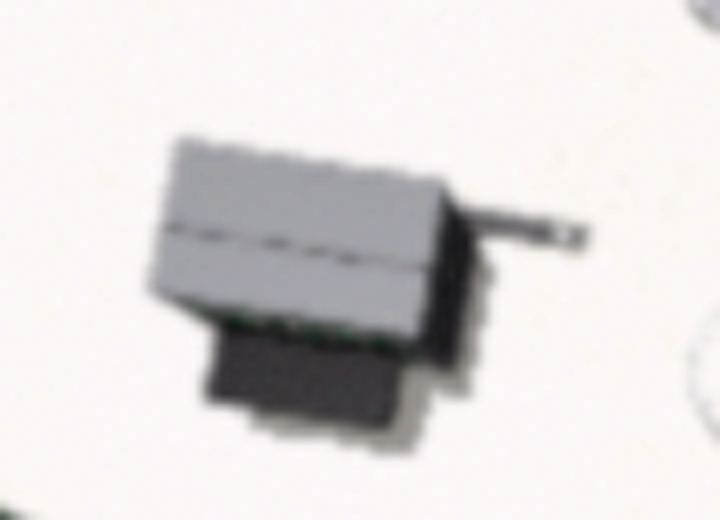

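View pics/t_stand.png

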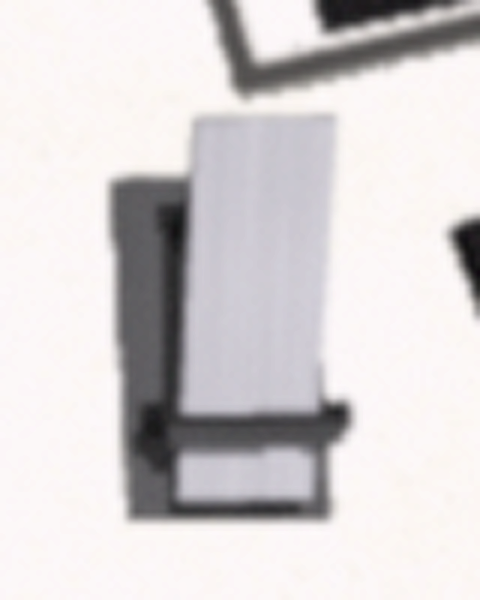

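```bash
cat > h.py <<'E'
import numpy as np,cv2
from scipy.spatial.transform import Rotation as Ro
K={'scene':(np.array([[500.79682054,0,325.07751561],[0,500.79682054,197.52327138],[0,0,1]]),np.array([1.79016635,1.83058222,-0.66091911]),np.array([0.01489552,-0.3765111,1.59538741])),
'top':(np.array([[384.39714851,0,321.61654728],[0,384.39714851,204.4371906],[0,0,1]]),np.array([2.13910899,-2.12928595,0.23520194]),np.array([-0.01809194,0.5453021,1.13923737]))}
def ray(n,px):
    k,r,t=K[n];R=Ro.from_rotvec(r).as_matrix();d=R.T@np.linalg.inv(k)@np.array([px[0],px[1],1.]);return -R.T@t,d
def onz(n,px,z):
    c,d=ray(n,px);return c+d*(z-c[2])/d[2]
def proj(n,P):
    k,r,t=K[n];return cv2.projectPoints(np.array(P,float).reshape(-1,1,3),r,t,k,None)[0].reshape(-1,2)
def tri(p1,p2):
    a,u=ray('top',p1);b,v=ray('scene',p2);s=np.linalg.lstsq(np.c_[u,-v],b-a,rcond=None)[0];P=a+u*s[0];Q=b+v*s[1];return (P+Q)/2,np.linalg.norm(P-Q)
E
python3 - <<'E'
from h import *
np.set_printoptions(precision=4,suppress=True)
# crop (u,v) with scale s: orig=(u+.5)/s-.5+off
def o(l,s,ox,oy): return [((u+.5)/s-.5+ox,(v+.5)/s-.5+oy) for u,v in l]
tc=o([(178,140),(443,182),(418,340),(152,292)],8,220,200)
P=np.array([onz('top',p,.16) for p in tc]);print("case top via top",P,P.mean(0))
sc=o([(642,142),(322,105),(308,235),(632,272)],8,340,120)
Q=np.array([onz('scene',p,.16) for p in sc]);print("via scene",Q,Q.mean(0))
for X in (P,Q):
    for i in range(4):
        e=X[(i+1)%4]-X[i];print(np.linalg.norm(e),np.degrees(np.arctan2(e[1],e[0])))
st=o([(193,117),(334,117)],6,350,140);lo=o([(313,500),(177,500)],6,350,140)
print("bed up",[onz('top',p,.145) for p in st],"low",[onz('top',p,.045) for p in lo])
ss=o([(85,263),(283,266)],6,190,170);print("bed up scene",[onz('scene',p,.145) for p in ss])
# base plate corners
print("base top",[onz('top',p,.008) for p in o([(112,180),(130,517),(330,517)],6,350,140)])
print("base scene",[onz('scene',p,.008) for p in o([(92,500),(370,500)],6,190,170)], [onz('scene',p,.008) for p in o([(408,138)],6,190,170)])
print("foot top uphill",[onz('top',p,.075) for p in o([(170,413),(345,403)],6,350,140)])
print("stop end top",onz('top',o([(588,235)],8,220,200)[0],.008))
print("stop end scene",onz('scene',o([(130,560)],8,340,120)[0],.008))
E
```

```text
case top via top [[0.4872 0.2094 0.16  ]
 [0.473  0.1173 0.16  ]
 [0.4181 0.1245 0.16  ]
 [0.4342 0.2161 0.16  ]] [0.4531 0.1668 0.16  ]
via scene [[0.4367 0.2161 0.16  ]
 [0.4234 0.1217 0.16  ]
 [0.4793 0.1147 0.16  ]
 [0.4918 0.2074 0.16  ]] [0.4578 0.165  0.16  ]
0.09324531179127298 -98.7435897911177
0.05538351408333202 172.51389959774542
0.09307901823812907 80.04094893847054
0.05341418435677947 -7.238826495898606
0.09527581847995717 -98.00318156643291
0.05635056460317724 -7.164910970631107
0.09355344437188384 82.3623663775443
0.055754927575276315 171.07204345416838
bed up [array([ 0.6644, -0.1892,  0.145 ]), array([ 0.6652, -0.2587,  0.145 ])] low [array([ 0.4901, -0.2652,  0.045 ]), array([ 0.4897, -0.1944,  0.045 ])]
bed up scene [array([ 0.6692, -0.2597,  0.145 ]), array([ 0.6686, -0.1904,  0.145 ])]
base top [array([ 0.6718, -0.17  ,  0.008 ]), array([ 0.4858, -0.1757,  0.008 ]), array([ 0.4864, -0.2829,  0.008 ])]
base scene [array([ 0.6765, -0.2793,  0.008 ]), array([ 0.6738, -0.173 ,  0.008 ])] [array([ 0.4899, -0.1778,  0.008 ])]
foot top uphill [array([ 0.5299, -0.1866,  0.075 ]), array([ 0.5358, -0.2763,  0.075 ])]
stop end top [0.4741 0.0736 0.008 ]
stop end scene [0.4725 0.0722 0.008 ]
```

```bash
cat >> h.py <<'E'
def delta(s,pos,rpy):
    """tool-frame shift (mm) and rotvec from state s to world pose"""
    R0=Ro.from_euler('xyz',s['tcp_rot']);R1=Ro.from_euler('xyz',rpy)
    return np.round(R0.inv().apply(np.array(pos)-s['tool_pos'])*1e3,1),np.round((R0.inv()*R1).as_rotvec(),4)
E
python3 - <<'E'
from h import *
from cell import *
np.set_printoptions(precision=4,suppress=True)
for n,p,z in (("pan",(316,192),.01),("gauge",(316,246),.01),("red",(220,143),.16),("green",(214,275),.16),("jar",(184,183),.045),("loupe",(186,231),.01),("tweez",(329,150),0),("sample",(437,183),.02),("cards",(452,233),.065),("tray",(313,105),.05),("scopebase",(413,148),.0)):
    print(n,onz('top',p,z))
print(delta(sense(),[.394,.175,.232],[np.pi,0,np.radians(82)]))
# foot bar uphill top edge solve
L=np.array([.4915,-.2298,.045])
for u,v in ((170,413),(345,403)):
    c,d=ray('top',((u+.5)/6-.5+350,(v+.5)/6-.5+140))
    n=np.array([-.5,0,.866]);t=(.016-(c-L)@n)/(d@n);P=c+t*d;print(P,(P-L)@[.866,0,.5])
E
```

```text
pan [0.5944 0.0014 0.01  ]
gauge [0.4203 0.0006 0.01  ]
red [0.7027 0.2807 0.16  ]
green [0.3286 0.2775 0.16  ]
jar [0.6117 0.4139 0.045 ]
loupe [0.4655 0.4087 0.01  ]
tweez [ 0.7404 -0.0414  0.    ]
sample [ 0.6254 -0.3915  0.02  ]
cards [ 0.4571 -0.4137  0.065 ]
tray [0.8765 0.0131 0.05  ]
scopebase [ 0.7508 -0.3237  0.    ]
(array([-330.7, -297.8,   -1.2]), array([-0.0016,  0.0009,  1.4316]))
[ 0.5282 -0.1849  0.0846] 0.05158345101120543
[ 0.5334 -0.2731  0.0877] 0.057591922372352396
```

Request:
drive_tool([
  {"x": -331,"y": -298,"z": -1,"wz": 1.432,"grip": 0},
  {"x": -331,"y": -298,"z": -1,"wz": 1.432,"grip": 0},
  {"x": -331,"y": -298,"z": -1,"wz": 1.432,"grip": 0},
  {"x": -331,"y": -298,"z": -1,"wz": 1.432,"grip": 0},
  {"x": -331,"y": -298,"z": -1,"wz": 1.432,"grip": 0},
  {"x": -331,"y": -298,"z": -1,"wz": 1.432,"grip": 0},
  {"x": -331,"y": -298,"z": -1,"wz": 1.432,"grip": 0},
  {"x": -331,"y": -298,"z": -1,"wz": 1.432,"grip": 0},
  {"x": -331,"y": -298,"z": -1,"wz": 1.432,"grip": 0},
  {"x": -331,"y": -298,"z": -1,"wz": 1.432,"grip": 0},
  {"x": -331,"y": -298,"z": -1,"wz": 1.432,"grip": 0},
  {"x": -331,"y": -298,"z": -1,"wz": 1.432,"grip": 0},
  {"x": -331,"y": -298,"z": -1,"wz": 1.432,"grip": 0},
], newtons=40)

```text
validation failed for argument at $.de...
```

Run:
```python
from h import *
from cell import *
s=sense();print(s['time_s'],s['tool_pos'],s['tcp_rot'],s['gripper_width'])
print(delta(s,[.394,.175,.137],[np.pi,0,np.radians(82)]))
c=capture('scene');cv2.imwrite('pics/s1.png',np.clip(cv2.resize(c['pixels'][80:240,260:500],None,fx=3,fy=3)*1.5,0,255).astype(np.uint8))
```

```text
0.1 [0.15800526 0.55230807 0.23043926] [-3.13995942e+00 -3.70614021e-04  2.86281592e+00] 0.08541323446913292
(array([-330.7, -297.6,   93.8]), array([-1.6000e-03,  9.0000e-04,  1.4316e+00]))
```

View pics/s1.png

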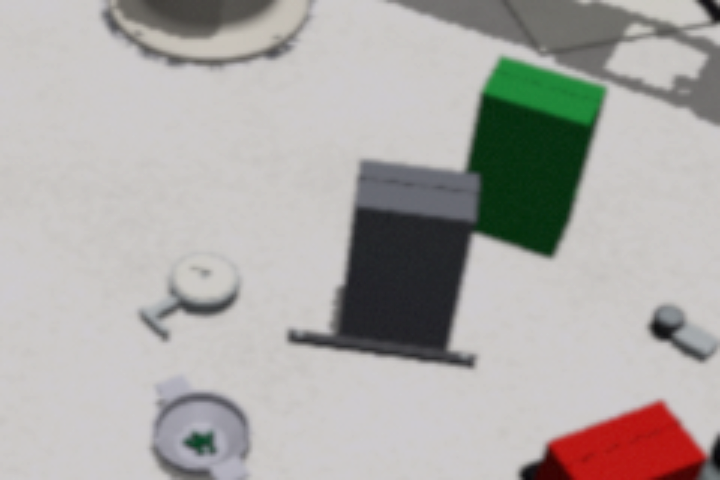

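The arm did not move: the call failed validation. The picture shows the scene unchanged. I'll retry with every field given in each row.

Request:
drive_tool([
  {"x": -331.0,"y": -298.0,"z": -1.0,"wx": 0.0,"wy": 0.0,"wz": 1.432,"grip": 0.0},
], newtons=40)

```text
time_s: 0.25
tool_pos: [0.183, 0.5121, 0.2304]
tcp_rot: [-3.141, -0.002, 2.715]
force: [2.0, -1.2, 0.5]
gripper_width: 0.0734
```

Run:
```python
from h import *
from cell import *
s=sense();print(delta(s,[.394,.175,.232],[np.pi,0,np.radians(82)]))
```

```text
(array([-331.6, -219.5,   -2. ]), array([-1.2000e-03, -1.2000e-03,  1.2837e+00]))
```

Request:
drive_tool([
  {"x": -332,"y": -220,"z": -2,"wx": 0,"wy": 0,"wz": 1.284,"grip": 0},
  {"x": -332,"y": -220,"z": -2,"wx": 0,"wy": 0,"wz": 1.284,"grip": 0},
  {"x": -332,"y": -220,"z": -2,"wx": 0,"wy": 0,"wz": 1.284,"grip": 0},
  {"x": -332,"y": -220,"z": -2,"wx": 0,"wy": 0,"wz": 1.284,"grip": 0},
  {"x": -332,"y": -220,"z": -2,"wx": 0,"wy": 0,"wz": 1.284,"grip": 0},
  {"x": -332,"y": -220,"z": -2,"wx": 0,"wy": 0,"wz": 1.284,"grip": 0},
  {"x": -332,"y": -220,"z": -2,"wx": 0,"wy": 0,"wz": 1.284,"grip": 0},
  {"x": -332,"y": -220,"z": -2,"wx": 0,"wy": 0,"wz": 1.284,"grip": 0},
  {"x": -332,"y": -220,"z": -2,"wx": 0,"wy": 0,"wz": 1.284,"grip": 0},
  {"x": -332,"y": -220,"z": -2,"wx": 0,"wy": 0,"wz": 1.284,"grip": 0},
  {"x": -332,"y": -220,"z": -2,"wx": 0,"wy": 0,"wz": 1.284,"grip": 0},
  {"x": -332,"y": -220,"z": -2,"wx": 0,"wy": 0,"wz": 1.284,"grip": 0},
], newtons=40)

```text
time_s: 1.45
tool_pos: [0.3947, 0.1731, 0.2332]
tcp_rot: [-3.141, -0.0, 1.432]
force: [0.7, 0.5, 1.1]
gripper_width: -0.0004
```

Run:
```python
from h import *
from cell import *
s=sense();print(s['time_s'],s['tool_pos'],s['tcp_rot'],s['gripper_width'],s['qpos'],s['force'])
print(delta(s,[.394,.175,.137],[np.pi,0,np.radians(82)]))
c=capture('top');cv2.imwrite('pics/t1.png',np.clip(cv2.resize(c['pixels'][160:320,180:420],None,fx=3,fy=3)*1.5,0,255).astype(np.uint8))
```

```text
1.45 [0.39465354 0.17308435 0.23321446] [-3.14113629e+00 -9.62075747e-06  1.43215759e+00] -0.0003802128588010373 [ 1.31264455e-01 -2.34343433e-01  1.97456332e+00  1.32849831e-04
  1.40181004e+00  2.69880815e-01] [0.72086337 0.45366244 1.05164975]
(array([ 1.8, -0.9, 96.2]), array([-0.0005, -0.    ,  0.001 ]))
```

View pics/t1.png

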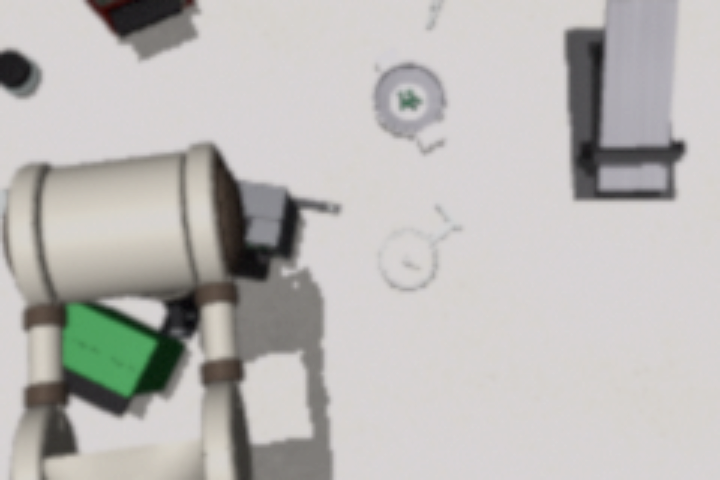

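The arm's offset forearm hangs over the green box near (125,335) in this crop. I'll check its height in the scene view before descending.

Run:
```python
from h import *
from cell import *
c=capture('scene');cv2.imwrite('pics/s2.png',np.clip(cv2.resize(c['pixels'][0:220,270:520],None,fx=2.7,fy=2.7)*1.5,0,255).astype(np.uint8))
```

```text
(no output)
```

View pics/s2.png

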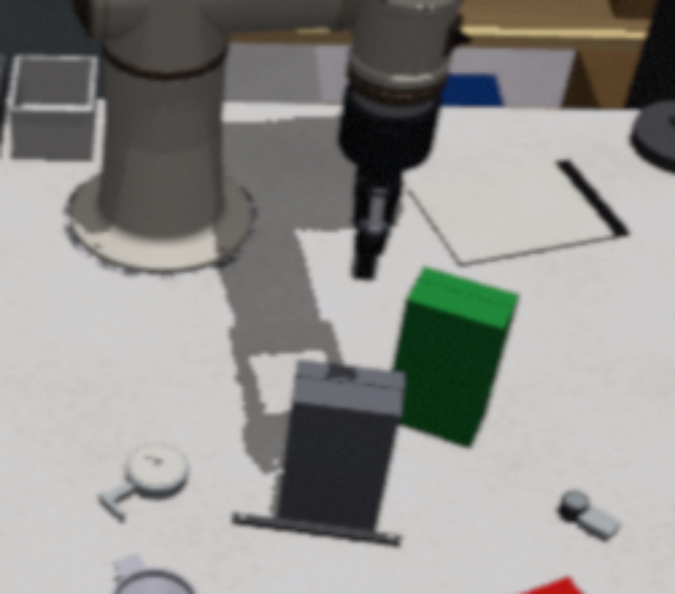

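The forearm is well above the green box. With the fingertips at z = 0.137 the gripper body starts at about z = 0.21, clear of everything, so I'll descend.

Request:
drive_tool([
  {"x": 1.5,"y": -3,"z": 48,"wx": 0,"wy": 0,"wz": 0,"grip": 0},
  {"x": 1.5,"y": -3,"z": 96,"wx": 0,"wy": 0,"wz": 0,"grip": 0},
  {"x": 1.5,"y": -3,"z": 96,"wx": 0,"wy": 0,"wz": 0,"grip": 0},
], newtons=40)

```text
time_s: 1.85
tool_pos: [0.3868, 0.174, 0.1315]
tcp_rot: [-3.129, 0.004, 1.431]
force: [-0.7, 0.4, -0.4]
gripper_width: -0.0005
```

Request:
drive_tool([
  {"x": 0,"y": 5,"z": 0,"wx": 0,"wy": 0,"wz": 0,"grip": 0},
  {"x": 0,"y": 10,"z": 0,"wx": 0,"wy": 0,"wz": 0,"grip": 0},
  {"x": 0,"y": 15,"z": 0,"wx": 0,"wy": 0,"wz": 0,"grip": 0},
  {"x": 0,"y": 20,"z": 0,"wx": 0,"wy": 0,"wz": 0,"grip": 0},
  {"x": 0,"y": 25,"z": 0,"wx": 0,"wy": 0,"wz": 0,"grip": 0},
  {"x": 0,"y": 30,"z": 0,"wx": 0,"wy": 0,"wz": 0,"grip": 0},
  {"x": 0,"y": 35,"z": 0,"wx": 0,"wy": 0,"wz": 0,"grip": 0},
  {"x": 0,"y": 40,"z": 0,"wx": 0,"wy": 0,"wz": 0,"grip": 0},
])

```text
time_s: 2.65
tool_pos: [0.4324, 0.1684, 0.1374]
tcp_rot: [-3.141, 0.0, 1.429]
force: [-0.1, -0.7, 2.1]
gripper_width: -0.0001
```

Run:
```python
from h import *
from cell import *
s=sense();print(s['time_s'],s['tool_pos'],s['tcp_rot'],s['force'])
c=capture('scene');cv2.imwrite('pics/s3.png',np.clip(cv2.resize(c['pixels'][0:220,270:520],None,fx=2.7,fy=2.7)*1.5,0,255).astype(np.uint8))
```

```text
2.65 [0.43244553 0.16842192 0.13737121] [-3.14140263e+00  7.85761372e-05  1.42878427e+00] [-0.07068514 -0.65162473  2.12500764]
```

View pics/s3.png

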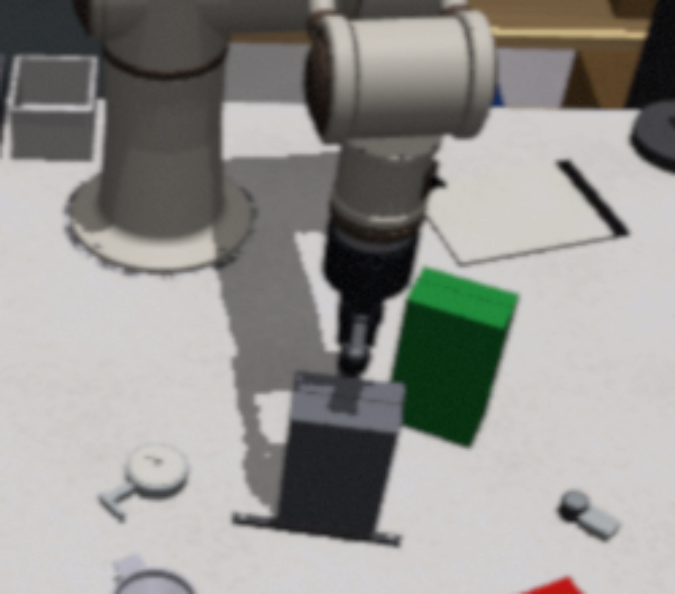

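The case leans back a little: its top front edge moved from v≈365 to v≈372 in this crop, with the lower end still at the stop. I'll keep pushing.

Request:
drive_tool([
  {"x": 0,"y": 4,"z": 0,"wx": 0,"wy": 0,"wz": 0,"grip": 0},
  {"x": 0,"y": 8,"z": 0,"wx": 0,"wy": 0,"wz": 0,"grip": 0},
  {"x": 0,"y": 12,"z": 0,"wx": 0,"wy": 0,"wz": 0,"grip": 0},
  {"x": 0,"y": 16,"z": 0,"wx": 0,"wy": 0,"wz": 0,"grip": 0},
  {"x": 0,"y": 20,"z": 0,"wx": 0,"wy": 0,"wz": 0,"grip": 0},
  {"x": 0,"y": 24,"z": 0,"wx": 0,"wy": 0,"wz": 0,"grip": 0},
  {"x": 0,"y": 28,"z": 0,"wx": 0,"wy": 0,"wz": 0,"grip": 0},
  {"x": 0,"y": 32,"z": 0,"wx": 0,"wy": 0,"wz": 0,"grip": 0},
  {"x": 0,"y": 35,"z": 0,"wx": 0,"wy": 0,"wz": 0,"grip": 0},
  {"x": 0,"y": 38,"z": 0,"wx": 0,"wy": 0,"wz": 0,"grip": 0},
  {"x": 0,"y": 41,"z": 0,"wx": 0,"wy": 0,"wz": 0,"grip": 0},
  {"x": 0,"y": 41,"z": 0,"wx": 0,"wy": 0,"wz": 0,"grip": 0},
  {"x": 0,"y": 41,"z": 0,"wx": 0,"wy": 0,"wz": 0,"grip": 0},
])

```text
time_s: 4.0
tool_pos: [0.4726, 0.1627, 0.1374]
tcp_rot: [-3.141, 0.0, 1.429]
force: [0.7, -0.1, -0.1]
gripper_width: 0.0
```

Run:
```python
from h import *
from cell import *
s=sense();print(s['time_s'],s['tool_pos'],s['tcp_rot'],s['force'])
c=capture('scene');cv2.imwrite('pics/s4.png',np.clip(cv2.resize(c['pixels'][30:250,270:520],None,fx=2.7,fy=2.7)*1.5,0,255).astype(np.uint8))
```

```text
4.0 [0.4726402  0.16272948 0.13738943] [-3.14143233e+00  7.57038510e-06  1.42879328e+00] [ 0.68921995 -0.13563706 -0.12850266]
```

View pics/s4.png

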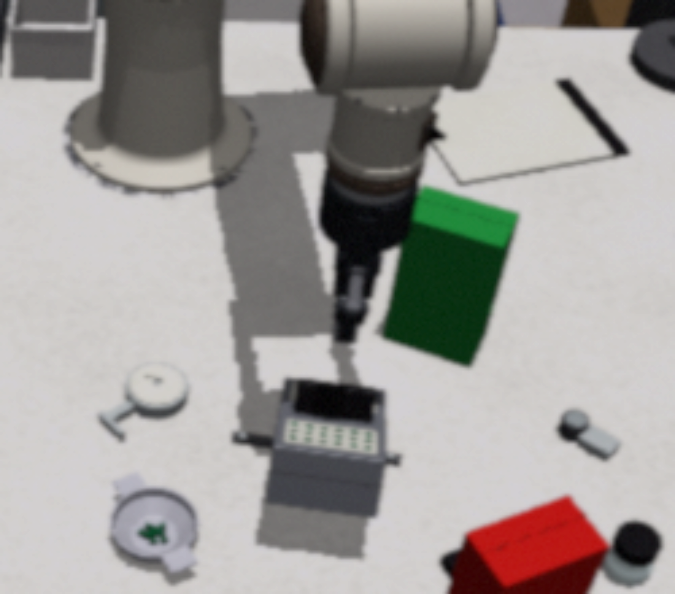

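The case now lies on its back across the stop, with the label at (330,435) and the bar at (335,400) in the crop. I'll lift clear and look from the top.

Request:
drive_tool([
  {"x": 0,"y": -10,"z": -50,"wx": 0,"wy": 0,"wz": 0,"grip": 60},
  {"x": 0,"y": -50,"z": -90,"wx": 0,"wy": 0,"wz": 0,"grip": 60},
  {"x": 0,"y": -100,"z": -110,"wx": 0,"wy": 0,"wz": 0,"grip": 60},
  {"x": 0,"y": -130,"z": -110,"wx": 0,"wy": 0,"wz": 0,"grip": 60},
  {"x": 0,"y": -130,"z": -110,"wx": 0,"wy": 0,"wz": 0,"grip": 60},
])

```text
time_s: 4.55
tool_pos: [0.3413, 0.182, 0.2486]
tcp_rot: [3.139, -0.001, 1.431]
force: [1.0, -0.6, 0.2]
gripper_width: 0.0599
```

Run:
```python
from h import *
from cell import *
s=sense();print(s['time_s'],s['tool_pos'],s['tcp_rot'],s['force'])
for n,(x0,y0,x1,y1) in (('scene',(340,140,440,240)),('top',(215,170,305,260))):
    c=capture(n);cv2.imwrite(f'pics/{n}5.png',c['pixels']);cv2.imwrite(f'pics/{n}5c.png',np.clip(cv2.resize(c['pixels'][y0:y1,x0:x1],None,fx=6,fy=6,interpolation=cv2.INTER_CUBIC)*1.8,0,255).astype(np.uint8))
```

```text
4.55 [0.34130637 0.18196381 0.24859126] [ 3.13931288e+00 -1.28688276e-03  1.43124773e+00] [ 1.04874471 -0.63927746  0.21955931]
```

View pics/scene5c.png

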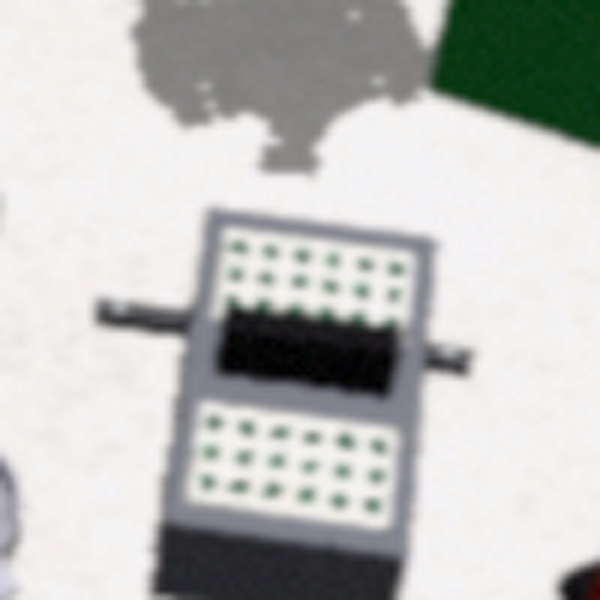

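View pics/top5c.png

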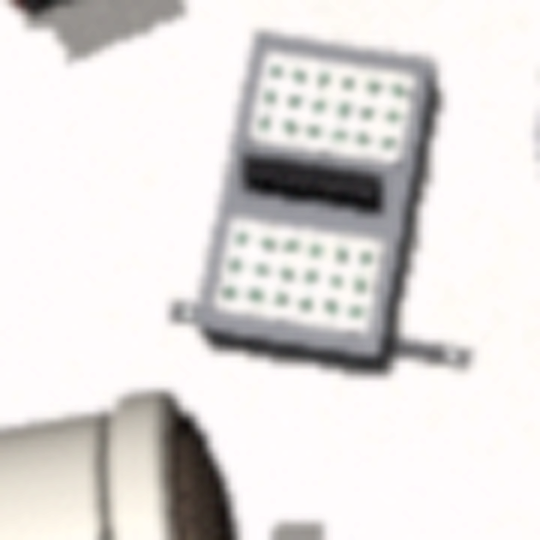

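The case rests on its back, bar up. In the top crop the bar centre is at about (313,183); in the scene crop it is about (308,350).

Run:
```python
from h import *
np.set_printoptions(precision=4,suppress=True)
for n,(ox,oy),(a,b,c,d) in (('top',(215,170),(235,145,395,220)),('scene',(340,140),(205,290,410,405))):
    im=cv2.imread(f'pics/{n}5.png');sub=im[oy+b//6:oy+d//6,ox+a//6:ox+c//6]
    m=(sub.max(2)<22).astype(np.uint8);k,l,st,_=cv2.connectedComponentsWithStats(m)
    i=1+np.argmax(st[1:,4]);ys,xs=np.nonzero(l==i)
    r=cv2.minAreaRect(np.float32(np.c_[xs+ox+a//6,ys+oy+b//6]));bx=cv2.boxPoints(r);print(n,r)
    for z in (.06,.09): print(z,[onz(n,p,z) for p in bx])
    print('cam',ray(n,(0,0))[0])
f=[onz('top',((u+.5)/6-.5+215,(v+.5)/6-.5+170),z) for u,v,z in ((258,32,.055),(437,60,.055),(388,350,.063),(206,328,.063))]
print("face",np.array(f),np.mean(f,0))
```

```text
top ((267.1216125488281, 200.770263671875), (20.54987335205078, 3.452378749847412), 9.462323188781738)
0.06 [array([0.5539, 0.184 , 0.06  ]), array([0.5645, 0.1827, 0.06  ]), array([0.5544, 0.1203, 0.06  ]), array([0.5438, 0.1217, 0.06  ])]
0.09 [array([0.5478, 0.1798, 0.09  ]), array([0.5582, 0.1784, 0.09  ]), array([0.5484, 0.1176, 0.09  ]), array([0.538 , 0.1191, 0.09  ])]
cam [0.3194 0.0183 1.222 ]
scene ((390.7402038574219, 198.19869995117188), (27.556135177612305, 9.846196174621582), 7.594643592834473)
0.06 [array([0.554 , 0.1163, 0.06  ]), array([0.5231, 0.121 , 0.06  ]), array([0.5328, 0.1861, 0.06  ]), array([0.5634, 0.1804, 0.06  ])]
0.09 [array([0.5793, 0.1124, 0.09  ]), array([0.5494, 0.1169, 0.09  ]), array([0.5588, 0.1799, 0.09  ]), array([0.5884, 0.1744, 0.09  ])]
cam [ 1.3209 -0.0033  0.9708]
face [[0.6373 0.1848 0.055 ]
 [0.6232 0.0915 0.055 ]
 [0.47   0.1129 0.063 ]
 [0.4807 0.2046 0.063 ]] [0.5528 0.1484 0.059 ]
```

Run:
```python
from h import *
from cell import *
s=sense();psi=np.radians(81.2)
R=Ro.from_euler('xyz',[np.pi,0,psi])*Ro.from_rotvec([.055,0,0])
print(R.as_matrix())
print(delta(s,[.554,.149,.15],R.as_euler('xyz')))
```

```text
[[ 1.52985836e-01  9.86734063e-01 -5.43251624e-02]
 [ 9.88228381e-01 -1.52754504e-01  8.40997947e-03]
 [-3.46944695e-18 -5.49722750e-02 -9.98487881e-01]]
(array([ -2.4, 212.4,  98.2]), array([ 0.0569, -0.0001,  0.0125]))
```

Request:
drive_tool([
  {"x": -2.4,"y": 212.4,"z": 20,"wx": 0.057,"wy": 0,"wz": 0.0125,"grip": 50},
  {"x": -2.4,"y": 212.4,"z": 20,"wx": 0.057,"wy": 0,"wz": 0.0125,"grip": 50},
  {"x": -2.4,"y": 212.4,"z": 40,"wx": 0.057,"wy": 0,"wz": 0.0125,"grip": 50},
  {"x": -2.4,"y": 212.4,"z": 80,"wx": 0.057,"wy": 0,"wz": 0.0125,"grip": 50},
  {"x": -2.4,"y": 212.4,"z": 98,"wx": 0.057,"wy": 0,"wz": 0.0125,"grip": 50},
  {"x": -2.4,"y": 212.4,"z": 98,"wx": 0.057,"wy": 0,"wz": 0.0125,"grip": 50},
  {"x": -2.4,"y": 212.4,"z": 98,"wx": 0.057,"wy": 0,"wz": 0.0125,"grip": 50},
  {"x": -2.4,"y": 212.4,"z": 98,"wx": 0.057,"wy": 0,"wz": 0.0125,"grip": 50},
])

```text
time_s: 5.45
tool_pos: [0.5548, 0.1488, 0.1512]
tcp_rot: [-3.087, -0.0, 1.416]
force: [0.5, -0.2, 1.1]
gripper_width: 0.0503
```

Run:
```python
from h import *
from cell import *
s=sense();psi=np.radians(81.2)
R=Ro.from_euler('xyz',[np.pi,0,psi])*Ro.from_rotvec([.055,0,0])
print(s['tool_pos'],s['tcp_rot'],s['force'],s['gripper_width'],delta(s,[.554,.149,.066],R.as_euler('xyz')))
c=capture('scene');cv2.imwrite('pics/s6.png',np.clip(cv2.resize(c['pixels'][100:240,310:480],None,fx=4,fy=4)*1.6,0,255).astype(np.uint8))
```

```text
[0.55479406 0.14878147 0.15116035] [-3.08729911e+00 -2.80911754e-04  1.41633943e+00] [ 0.52717564 -0.1747908   1.06886083] 0.05026835951652216 (array([ 0.1,  3.8, 85.1]), array([ 0.0007, -0.0003, -0.0009]))
```

View pics/s6.png

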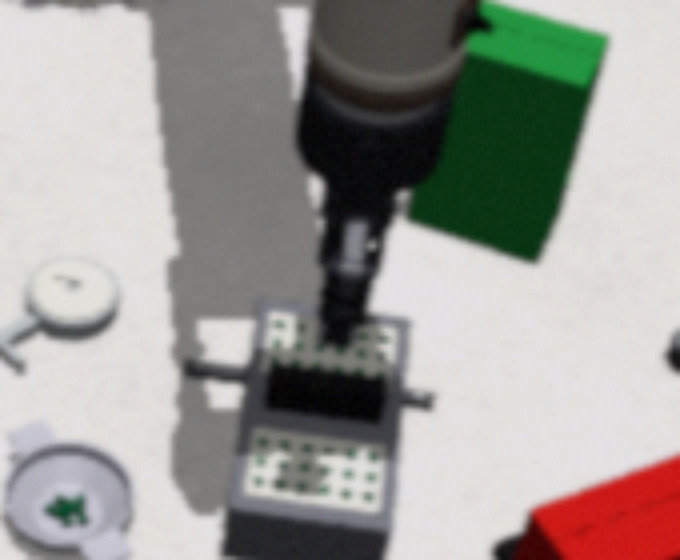

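The open fingers hang over the bar, the near one at (340,320) and the bar at (325,385) in the crop. Descending.

Request:
drive_tool([
  {"x": 0,"y": 3.5,"z": 30,"wx": 0,"wy": 0,"wz": 0,"grip": 50},
  {"x": 0,"y": 3.5,"z": 55,"wx": 0,"wy": 0,"wz": 0,"grip": 50},
  {"x": 0,"y": 3.5,"z": 70,"wx": 0,"wy": 0,"wz": 0,"grip": 50},
  {"x": 0,"y": 3.5,"z": 78,"wx": 0,"wy": 0,"wz": 0,"grip": 50},
  {"x": 0,"y": 3.5,"z": 83,"wx": 0,"wy": 0,"wz": 0,"grip": 50},
  {"x": 0,"y": 3.5,"z": 83,"wx": 0,"wy": 0,"wz": 0,"grip": 50},
])

```text
time_s: 6.1
tool_pos: [0.553, 0.1489, 0.067]
tcp_rot: [-3.086, 0.0, 1.416]
force: [-0.9, 0.2, -0.2]
gripper_width: 0.0497
```

Run:
```python
from h import *
from cell import *
s=sense();print(s['tool_pos'],s['tcp_rot'],s['force'],s['gripper_width'])
c=capture('scene');cv2.imwrite('pics/s7.png',np.clip(cv2.resize(c['pixels'][130:250,330:470],None,fx=5,fy=5)*1.6,0,255).astype(np.uint8))
```

```text
[0.55302218 0.14893292 0.06697719] [-3.08560595e+00  1.53168781e-04  1.41642809e+00] [-0.93817353  0.24420199 -0.17597026] 0.049708988939990664
```

View pics/s7.png

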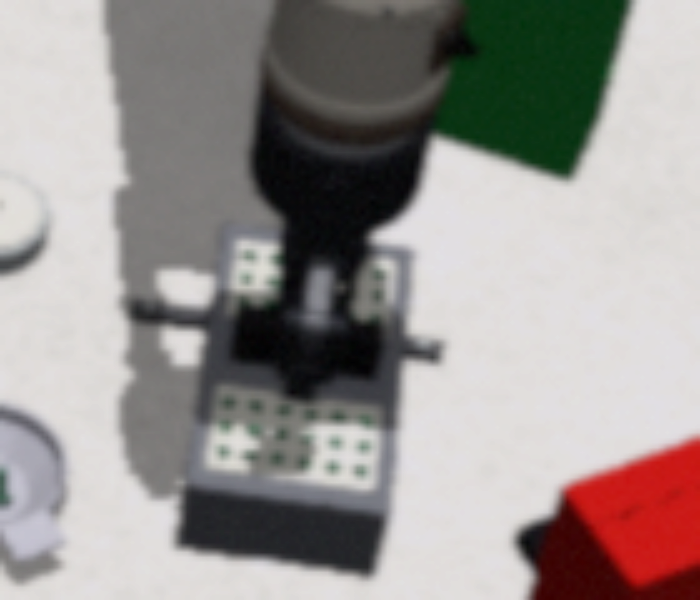

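The fingers straddle the bar and are centred on it (bar u 233–380, finger at about u 303). Closing.

Request:
drive_tool([
  {"x": 0,"y": 0,"z": 0,"wx": 0,"wy": 0,"wz": 0,"grip": 0},
  {"x": 0,"y": 0,"z": 0,"wx": 0,"wy": 0,"wz": 0,"grip": 0},
  {"x": 0,"y": 0,"z": 0,"wx": 0,"wy": 0,"wz": 0,"grip": 0},
  {"x": 0,"y": 0,"z": 0,"wx": 0,"wy": 0,"wz": 0,"grip": 0},
  {"x": 0,"y": 0,"z": 0,"wx": 0,"wy": 0,"wz": 0,"grip": 0},
  {"x": 0,"y": 0,"z": 0,"wx": 0,"wy": 0,"wz": 0,"grip": 0},
  {"x": 0,"y": 0,"z": 0,"wx": 0,"wy": 0,"wz": 0,"grip": 0},
  {"x": 0,"y": 0,"z": 0,"wx": 0,"wy": 0,"wz": 0,"grip": 0},
], newtons=80)

```text
time_s: 6.95
tool_pos: [0.5533, 0.1489, 0.0672]
tcp_rot: [-3.086, 0.0, 1.416]
force: [-0.9, 0.2, 5.8]
gripper_width: 0.0124
```

Request:
drive_tool([
  {"x": 0,"y": 0,"z": -10,"wx": 0,"wy": 0,"wz": 0,"grip": 0},
  {"x": 0,"y": 0,"z": -25,"wx": 0,"wy": 0,"wz": 0,"grip": 0},
  {"x": 0,"y": 0,"z": -45,"wx": 0,"wy": 0,"wz": 0,"grip": 0},
  {"x": 0,"y": 0,"z": -70,"wx": 0,"wy": 0,"wz": 0,"grip": 0},
  {"x": 0,"y": 0,"z": -95,"wx": 0,"wy": 0,"wz": 0,"grip": 0},
  {"x": 0,"y": 0,"z": -120,"wx": 0,"wy": 0,"wz": 0,"grip": 0},
  {"x": 0,"y": 0,"z": -145,"wx": 0,"wy": 0,"wz": 0,"grip": 0},
  {"x": 0,"y": 0,"z": -165,"wx": 0,"wy": 0,"wz": 0,"grip": 0},
  {"x": 0,"y": 0,"z": -180,"wx": 0,"wy": 0,"wz": 0,"grip": 0},
  {"x": 0,"y": 0,"z": -180,"wx": 0,"wy": 0,"wz": 0,"grip": 0},
  {"x": 0,"y": 0,"z": -180,"wx": 0,"wy": 0,"wz": 0,"grip": 0},
])

```text
time_s: 8.05
tool_pos: [0.5625, 0.1473, 0.2455]
tcp_rot: [-3.084, 0.001, 1.416]
force: [-0.8, -0.5, -3.9]
gripper_width: 0.0125
```

Run:
```python
from h import *
from cell import *
s=sense();print(s['tool_pos'],s['tcp_rot'],s['force'],s['moment'],s['gripper_width'])
c=capture('scene');cv2.imwrite('pics/s8.png',np.clip(cv2.resize(c['pixels'][50:250,300:500],None,fx=3,fy=3)*1.6,0,255).astype(np.uint8))
```

```text
[0.56248479 0.14731288 0.24552258] [-3.08382756e+00  5.18061648e-04  1.41630341e+00] [-0.76314893 -0.45001583 -3.9352822 ] [-0.04753987 -0.06378635  0.05887763] 0.012493682926244969
```

View pics/s8.png

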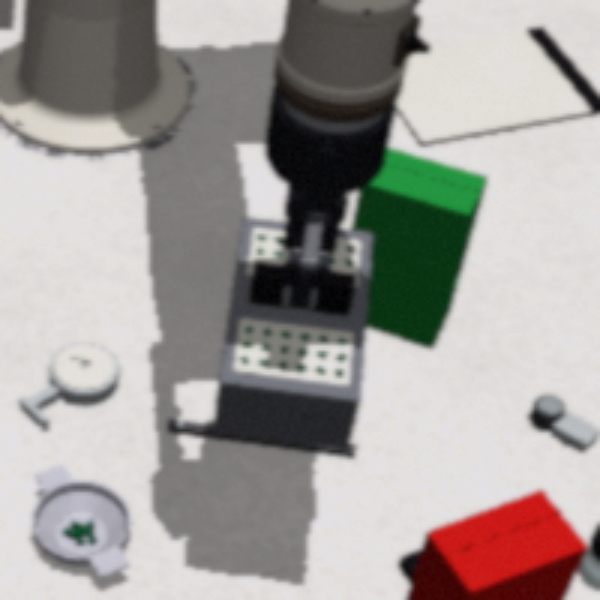

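Held firmly; the wrist reads about 4 N of load. Next I'll work out the hover pose over the bed.

```bash
cat >> h.py <<'E'
L=np.array([.4915,-.2300,.045]);B=np.radians(1.7)
U=np.array([np.cos(B)*.866,np.sin(B)*.866,.5]);Yb=np.array([-np.sin(B),np.cos(B),0]);N=np.cross(U,Yb)
RB=Ro.from_matrix(np.c_[Yb,U,-N])
def bedpose(s0,h,gap=.0075): return L+(s0+.08)*U+(.055+gap+h)*N
E
python3 - <<'E'
from h import *
from cell import *
s=sense();print(N,RB.as_matrix());e=RB.as_euler('xyz')
p=bedpose(.08,.05);print(p,delta(s,p,e))
p=bedpose(.08,.09);print(p,delta(s,p,e))
E
```

```text
[-0.49977993 -0.01483312  0.866     ] [[-2.96662441e-02  8.65637883e-01  4.99790926e-01]
 [ 9.99559860e-01  2.56915326e-02  1.48334484e-02]
 [-2.77555756e-17  5.00011000e-01 -8.66019053e-01]]
[ 0.57377377 -0.22755817  0.222425  ] (array([-368.6,   70.5,   18.4]), array([-0.5814,  0.0438, -0.1816]))
[ 0.55378257 -0.2281515   0.257065  ] (array([-372.3,   48.8,  -15. ]), array([-0.5814,  0.0438, -0.1816]))
```

Request:
drive_tool([
  {"x": -10,"y": 2,"z": -10,"wx": 0,"wy": 0,"wz": 0,"grip": 0},
  {"x": -30,"y": 5,"z": -15,"wx": -0.03,"wy": 0,"wz": -0.01,"grip": 0},
  {"x": -55,"y": 8,"z": -15,"wx": -0.07,"wy": 0.005,"wz": -0.02,"grip": 0},
  {"x": -80,"y": 12,"z": -15,"wx": -0.12,"wy": 0.009,"wz": -0.037,"grip": 0},
  {"x": -105,"y": 15,"z": -15,"wx": -0.17,"wy": 0.013,"wz": -0.053,"grip": 0},
  {"x": -130,"y": 18,"z": -15,"wx": -0.22,"wy": 0.017,"wz": -0.069,"grip": 0},
  {"x": -155,"y": 21,"z": -15,"wx": -0.27,"wy": 0.02,"wz": -0.084,"grip": 0},
  {"x": -180,"y": 24,"z": -15,"wx": -0.32,"wy": 0.024,"wz": -0.1,"grip": 0},
  {"x": -205,"y": 27,"z": -15,"wx": -0.37,"wy": 0.028,"wz": -0.116,"grip": 0},
  {"x": -230,"y": 30,"z": -15,"wx": -0.42,"wy": 0.032,"wz": -0.131,"grip": 0},
  {"x": -255,"y": 33,"z": -15,"wx": -0.47,"wy": 0.035,"wz": -0.147,"grip": 0},
  {"x": -280,"y": 36,"z": -15,"wx": -0.51,"wy": 0.038,"wz": -0.16,"grip": 0},
  {"x": -305,"y": 40,"z": -15,"wx": -0.55,"wy": 0.041,"wz": -0.172,"grip": 0},
  {"x": -328,"y": 43,"z": -15,"wx": -0.57,"wy": 0.043,"wz": -0.178,"grip": 0},
  {"x": -347,"y": 45,"z": -15,"wx": -0.5814,"wy": 0.0438,"wz": -0.1816,"grip": 0},
  {"x": -361,"y": 47,"z": -15,"wx": -0.5814,"wy": 0.0438,"wz": -0.1816,"grip": 0},
  {"x": -369,"y": 48.5,"z": -15,"wx": -0.5814,"wy": 0.0438,"wz": -0.1816,"grip": 0},
  {"x": -372.3,"y": 48.8,"z": -15,"wx": -0.5814,"wy": 0.0438,"wz": -0.1816,"grip": 0},
  {"x": -372.3,"y": 48.8,"z": -15,"wx": -0.5814,"wy": 0.0438,"wz": -0.1816,"grip": 0},
  {"x": -372.3,"y": 48.8,"z": -15,"wx": -0.5814,"wy": 0.0438,"wz": -0.1816,"grip": 0},
])

```text
time_s: 10.1
tool_pos: [0.5546, -0.2274, 0.2583]
tcp_rot: [2.616, -0.0, 1.602]
force: [-0.1, -0.4, -4.1]
gripper_width: 0.0125
```

Run:
```python
from h import *
from cell import *
s=sense();e=RB.as_euler('xyz');print(s['tool_pos'],s['tcp_rot'],e,s['force'],s['moment'],s['gripper_width'],delta(s,bedpose(.08,.09),e))
for n,(x0,y0,x1,y1) in (('scene',(150,90,320,270)),('top',(340,120,450,260))):
    c=capture(n);cv2.imwrite(f'pics/{n}9.png',c['pixels']);cv2.imwrite(f'pics/{n}9c.png',np.clip(cv2.resize(c['pixels'][y0:y1,x0:x1],None,fx=4,fy=4,interpolation=cv2.INTER_CUBIC)*1.6,0,255).astype(np.uint8)[:600])
```

```text
[ 0.55462607 -0.22735099  0.25831108] [ 2.61589306e+00 -4.55644959e-04  1.60162491e+00] [2.61798118 0.         1.60046692] [-0.06601879 -0.36000304 -4.1023313 ] [0.01121843 0.57978215 0.03904916] 0.012500712443681571 (array([-0.8, -1.4,  0.6]), array([ 0.0021, -0.001 ,  0.0008]))
```

View pics/scene9c.png

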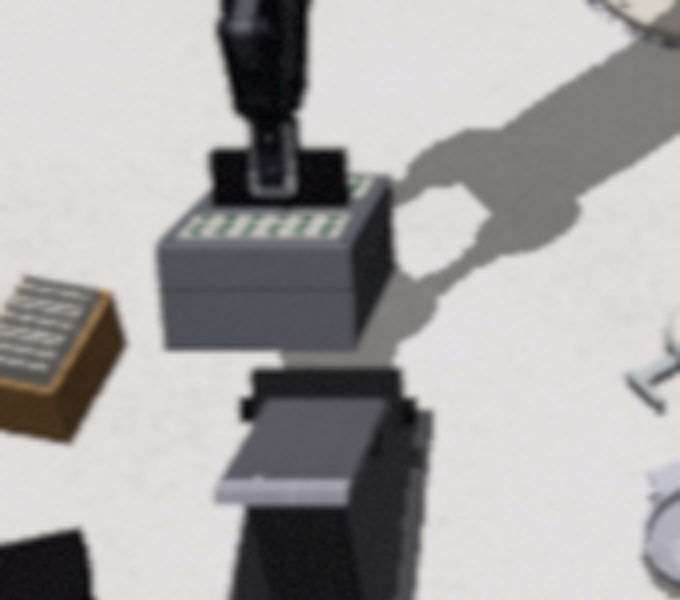

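View pics/top9c.png

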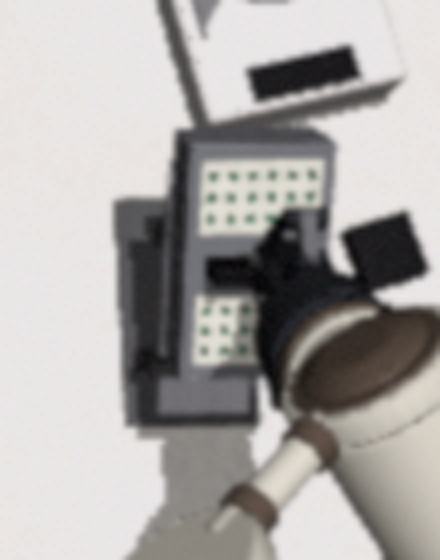

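Case held square above the bed. Checking its lateral position against both views.

Run:
```python
from h import *
from cell import *
np.set_printoptions(precision=4,suppress=True)
s=sense();R=Ro.from_euler('xyz',s['tcp_rot']).as_matrix();p=s['tool_pos']
y,u,n=R[:,0],R[:,1],-R[:,2]
for g in (.0075,):
  C=[p-g*n+.08*u+sg*.0475*y for sg in (-1,1)];C+= [c-.055*n for c in C]
  q=proj('scene',C);print('scene pred crop',(q-[150,90]+.5)*4-.5)
  q=proj('top',C[:2]);print('top pred crop',(q-[340,120]+.5)*4-.5)
# foot bar in scene: bed lower edge etc
  for s0 in (.05,.055,.06):
    F=[L+s0*U+.016*N+sg*.045*Yb for sg in (-1,1)]
    print(s0,(proj('scene',F)-[150,90]+.5)*4-.5, (proj('top',F)-[350,140]+.5)*6-.5)
E=[L+.2*U+sg*.035*Yb for sg in (-1,1)]
print('bed upper',(proj('scene',E)-[150,90]+.5)*4-.5)
```

```text
scene pred crop [[151.7885 239.3162]
 [349.38   239.2307]
 [161.604  348.4262]
 [355.5035 348.1572]]
top pred crop [[342.3964 142.087 ]
 [194.3125 144.8496]]
0.05 [[251.7202 373.2062]
 [403.6061 373.1196]] [[345.2723 414.6245]
 [168.1016 418.589 ]]
0.055 [[250.0706 375.8101]
 [402.5614 375.7198]] [[345.9002 405.2934]
 [168.4811 409.2389]]
0.06 [[248.4078 378.4348]
 [401.5083 378.3408]] [[346.5298 395.936 ]
 [168.8618 399.8623]]
bed upper [[217.3028 489.9632]
 [350.7086 489.755 ]]
```

The case sits about 3 mm to +y of nominal, so I'll shift it back 3 mm. The foot face is at about s = 0.054, so I'll set down at s = 0.075. First down to roughly 10 mm above the bed.

Run:
```python
from h import *
from cell import *
s=sense();e=RB.as_euler('xyz')
print(delta(s,bedpose(.075,.010)-.003*Yb,e))
```

```text
(array([-3.8, -6.6, 80.6]), array([ 0.0022, -0.0008,  0.0009]))
```

Request:
drive_tool([
  {"x": -3.5,"y": -6,"z": 15,"wx": 0,"wy": 0,"wz": 0,"grip": 0},
  {"x": -3.5,"y": -6,"z": 30,"wx": 0,"wy": 0,"wz": 0,"grip": 0},
  {"x": -3.5,"y": -6,"z": 45,"wx": 0,"wy": 0,"wz": 0,"grip": 0},
  {"x": -3.5,"y": -6,"z": 58,"wx": 0,"wy": 0,"wz": 0,"grip": 0},
  {"x": -3.5,"y": -6,"z": 67,"wx": 0,"wy": 0,"wz": 0,"grip": 0},
  {"x": -3.5,"y": -6,"z": 74,"wx": 0,"wy": 0,"wz": 0,"grip": 0},
  {"x": -3.5,"y": -6,"z": 78,"wx": 0,"wy": 0,"wz": 0,"grip": 0},
  {"x": -3.5,"y": -6,"z": 80,"wx": 0,"wy": 0,"wz": 0,"grip": 0},
  {"x": -3.5,"y": -6,"z": 80,"wx": 0,"wy": 0,"wz": 0,"grip": 0},
  {"x": -3.5,"y": -6,"z": 80,"wx": 0,"wy": 0,"wz": 0,"grip": 0},
])

```text
time_s: 11.2
tool_pos: [0.5897, -0.2309, 0.1867]
tcp_rot: [2.615, 0.001, 1.6]
force: [0.4, 0.2, -2.8]
gripper_width: 0.0126
```

Run:
```python
from h import *
from cell import *
s=sense();e=RB.as_euler('xyz');print(s['tool_pos'],s['tcp_rot'],s['force'],s['moment'],s['gripper_width'],delta(s,bedpose(.075,.0)-.003*Yb,e))
for n,(x0,y0,x1,y1) in (('scene',(170,130,290,260)),('top',(340,120,450,260))):
    c=capture(n);cv2.imwrite(f'pics/{n}10.png',c['pixels']);cv2.imwrite(f'pics/{n}10c.png',np.clip(cv2.resize(c['pixels'][y0:y1,x0:x1],None,fx=4,fy=4,interpolation=cv2.INTER_CUBIC)*2,0,255).astype(np.uint8)[:600])
```

```text
[ 0.58970913 -0.23086022  0.18672264] [2.61497027e+00 5.57957959e-04 1.60037514e+00] [ 0.43173663  0.23593987 -2.81148051] [-0.03273367  0.55087012 -0.00928889] 0.012601178218117634 (array([ 0.8, -0.9, 11.2]), array([0.003 , 0.0005, 0.0002]))
```

View pics/scene10c.png

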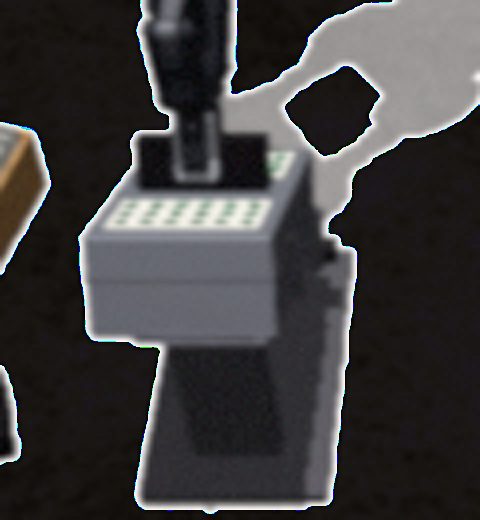

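View pics/top10c.png

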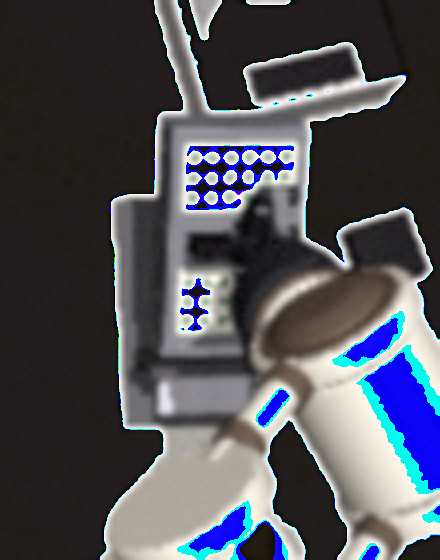

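The case is just above the bed: the foot bar shows just below its bottom end in the top crop at (200,370). The wrapped colours are only my brightness scaling. Lowering in small steps while watching force.

Request:
drive_tool([
  {"x": 0,"y": 0,"z": 2,"wx": 0,"wy": 0,"wz": 0,"grip": 0},
  {"x": 0,"y": 0,"z": 4,"wx": 0,"wy": 0,"wz": 0,"grip": 0},
  {"x": 0,"y": 0,"z": 5.5,"wx": 0,"wy": 0,"wz": 0,"grip": 0},
  {"x": 0,"y": 0,"z": 7,"wx": 0,"wy": 0,"wz": 0,"grip": 0},
  {"x": 0,"y": 0,"z": 7,"wx": 0,"wy": 0,"wz": 0,"grip": 0},
])

```text
time_s: 11.8
tool_pos: [0.593, -0.2304, 0.1798]
tcp_rot: [2.616, -0.0, 1.601]
force: [0.2, 0.3, -3.4]
gripper_width: 0.0126
```

Request:
drive_tool([
  {"x": 0,"y": 0,"z": 1,"wx": 0,"wy": 0,"wz": 0,"grip": 0},
  {"x": 0,"y": 0,"z": 1.5,"wx": 0,"wy": 0,"wz": 0,"grip": 0},
  {"x": 0,"y": 0,"z": 1.5,"wx": 0,"wy": 0,"wz": 0,"grip": 0},
])

```text
time_s: 12.1
tool_pos: [0.5938, -0.2305, 0.1788]
tcp_rot: [2.616, -0.0, 1.6]
force: [-0.6, 0.3, -2.8]
gripper_width: 0.0124
```

Request:
drive_tool([
  {"x": 0,"y": 0,"z": 0.8,"wx": 0,"wy": 0,"wz": 0,"grip": 0},
  {"x": 0,"y": 0,"z": 1.5,"wx": 0,"wy": 0,"wz": 0,"grip": 0},
  {"x": 0,"y": 0,"z": 1.5,"wx": 0,"wy": 0,"wz": 0,"grip": 0},
])

```text
time_s: 12.4
tool_pos: [0.5947, -0.2306, 0.1781]
tcp_rot: [2.615, 0.0, 1.601]
force: [-4.2, 1.2, 0.6]
gripper_width: 0.0123
```

Request:
drive_tool([
  {"x": 0,"y": 0,"z": 0.8,"wx": 0,"wy": 0,"wz": 0,"grip": 0},
  {"x": 0,"y": 0,"z": 1.5,"wx": 0,"wy": 0,"wz": 0,"grip": 0},
  {"x": 0,"y": 0,"z": 1.5,"wx": 0,"wy": 0,"wz": 0,"grip": 0},
])

```text
time_s: 12.7
tool_pos: [0.5955, -0.2311, 0.1785]
tcp_rot: [2.615, 0.002, 1.601]
force: [-14.1, 2.8, 10.9]
gripper_width: 0.0127
```

Contact with the bed at about 20 N. I'll back off 1 mm, then check where the case is along the slope.

Request:
drive_tool([
  {"x": 0,"y": 0,"z": -0.8,"wx": 0,"wy": 0,"wz": 0,"grip": 0},
  {"x": 0,"y": 0,"z": -0.8,"wx": 0,"wy": 0,"wz": 0,"grip": 0},
])

```text
time_s: 12.9
tool_pos: [0.5954, -0.2312, 0.1785]
tcp_rot: [2.614, 0.002, 1.6]
force: [-6.4, 0.5, 6.0]
gripper_width: 0.0123
```

```bash
cat >> h.py <<'E'
def rep():
    from cell import sense
    s=sense();d=s['tool_pos']-L;W=np.array([0,0,-3.8]);f=s['force']-W
    print(round(s['time_s'],2),'s0 %.4f y %.4f h %.4f'%(d@U-.08,d@Yb,d@N-.0625),'F U/Y/N %.1f %.1f %.1f'%(f@U,f@Yb,f@N),'mom',np.round(s['moment'],2),'w',round(s['gripper_width'],4),'rot',np.round(s['tcp_rot']-RB.as_euler('xyz'),4))
E
python3 -c "
from h import *
rep()"
```

```text
12.9 s0 0.0767 y -0.0043 h 0.0012 F U/Y/N -0.6 0.7 11.6 mom [0.05 0.9  0.12] w 0.0123 rot [-0.0041  0.0017 -0.0001]
```

Request:
drive_tool([
  {"x": 0,"y": -1.5,"z": 0,"wx": 0,"wy": 0,"wz": 0,"grip": 0},
  {"x": 0,"y": -3,"z": 0,"wx": 0,"wy": 0,"wz": 0,"grip": 0},
  {"x": 0,"y": -4.5,"z": 0,"wx": 0,"wy": 0,"wz": 0,"grip": 0},
  {"x": 0,"y": -6,"z": 0,"wx": 0,"wy": 0,"wz": 0,"grip": 0},
  {"x": 0,"y": -7.5,"z": 0,"wx": 0,"wy": 0,"wz": 0,"grip": 0},
  {"x": 0,"y": -9,"z": 0,"wx": 0,"wy": 0,"wz": 0,"grip": 0},
  {"x": 0,"y": -10.5,"z": 0,"wx": 0,"wy": 0,"wz": 0,"grip": 0},
  {"x": 0,"y": -12,"z": 0,"wx": 0,"wy": 0,"wz": 0,"grip": 0},
])

```text
time_s: 13.7
tool_pos: [0.5857, -0.2318, 0.1728]
tcp_rot: [2.612, 0.002, 1.6]
force: [-3.3, -0.1, 5.1]
gripper_width: 0.0122
```

```bash
python3 -c "
from h import *
rep()"
```

```text
13.7 s0 0.0654 y -0.0046 h 0.0011 F U/Y/N 1.6 0.0 9.4 mom [ 0.02  0.37 -0.05] w 0.0122 rot [-0.0056  0.0024 -0.0007]
```

Sliding smoothly with about 9 N on the bed. Creeping on towards the foot.

Request:
drive_tool([
  {"x": 0,"y": -1,"z": 0,"wx": 0,"wy": 0,"wz": 0,"grip": 0},
  {"x": 0,"y": -2,"z": 0,"wx": 0,"wy": 0,"wz": 0,"grip": 0},
  {"x": 0,"y": -3,"z": 0,"wx": 0,"wy": 0,"wz": 0,"grip": 0},
  {"x": 0,"y": -4,"z": 0,"wx": 0,"wy": 0,"wz": 0,"grip": 0},
  {"x": 0,"y": -5,"z": 0,"wx": 0,"wy": 0,"wz": 0,"grip": 0},
])

```text
time_s: 14.2
tool_pos: [0.5814, -0.2319, 0.1703]
tcp_rot: [2.612, 0.002, 1.6]
force: [-2.0, 0.3, 6.3]
gripper_width: 0.0125
```

Request:
drive_tool([
  {"x": 0,"y": -0.7,"z": 0,"wx": 0,"wy": 0,"wz": 0,"grip": 0},
  {"x": 0,"y": -1.4,"z": 0,"wx": 0,"wy": 0,"wz": 0,"grip": 0},
])

```text
time_s: 14.4
tool_pos: [0.5802, -0.232, 0.1696]
tcp_rot: [2.612, 0.002, 1.6]
force: [-2.1, 0.1, 5.8]
gripper_width: 0.0122
```

```bash
python3 -c "
from h import *
rep()"
```

```text
14.4 s0 0.0590 y -0.0046 h 0.0011 F U/Y/N 2.9 0.1 9.3 mom [-0.01  0.41 -0.08] w 0.0122 rot [-0.0056  0.0024 -0.0007]
```

Request:
drive_tool([
  {"x": 0,"y": -0.7,"z": 0,"wx": 0,"wy": 0,"wz": 0,"grip": 0},
  {"x": 0,"y": -1.4,"z": 0,"wx": 0,"wy": 0,"wz": 0,"grip": 0},
])

```text
time_s: 14.6
tool_pos: [0.579, -0.2321, 0.169]
tcp_rot: [2.612, 0.003, 1.6]
force: [-3.0, -0.2, 5.9]
gripper_width: 0.0127
```

Request:
drive_tool([
  {"x": 0,"y": -0.7,"z": 0,"wx": 0,"wy": 0,"wz": 0,"grip": 0},
  {"x": 0,"y": -1.2,"z": 0,"wx": 0,"wy": 0,"wz": 0,"grip": 0},
])

```text
time_s: 14.8
tool_pos: [0.5779, -0.2321, 0.1683]
tcp_rot: [2.612, 0.002, 1.6]
force: [-1.9, -0.2, 6.2]
gripper_width: 0.0123
```

```bash
python3 -c "
from h import *
rep()"
```

```text
14.8 s0 0.0564 y -0.0046 h 0.0011 F U/Y/N 3.3 -0.1 9.7 mom [-0.07  0.39 -0.05] w 0.0123 rot [-0.0057  0.0025 -0.0008]
```

Request:
drive_tool([
  {"x": 0,"y": -0.7,"z": 0,"wx": 0,"wy": 0,"wz": 0,"grip": 0},
  {"x": 0,"y": -1.2,"z": 0,"wx": 0,"wy": 0,"wz": 0,"grip": 0},
])

```text
time_s: 15.0
tool_pos: [0.5769, -0.2321, 0.1677]
tcp_rot: [2.612, 0.002, 1.6]
force: [-2.7, 0.9, 6.2]
gripper_width: 0.0123
```

Request:
drive_tool([
  {"x": 0,"y": -0.7,"z": 0,"wx": 0,"wy": 0,"wz": 0,"grip": 0},
  {"x": 0,"y": -1.2,"z": 0,"wx": 0,"wy": 0,"wz": 0,"grip": 0},
])

```text
time_s: 15.2
tool_pos: [0.5759, -0.2322, 0.1671]
tcp_rot: [2.612, 0.003, 1.6]
force: [-3.8, -0.1, 5.9]
gripper_width: 0.0124
```

```bash
python3 -c "
from h import *
rep()"
```

```text
15.2 s0 0.0541 y -0.0047 h 0.0011 F U/Y/N 1.5 0.1 10.3 mom [-0.03  0.38 -0.05] w 0.0124 rot [-0.0057  0.0025 -0.0008]
```

Request:
drive_tool([
  {"x": 0,"y": -0.7,"z": 0,"wx": 0,"wy": 0,"wz": 0,"grip": 0},
  {"x": 0,"y": -1.2,"z": 0,"wx": 0,"wy": 0,"wz": 0,"grip": 0},
])

```text
time_s: 15.4
tool_pos: [0.5748, -0.2322, 0.1665]
tcp_rot: [2.612, 0.002, 1.6]
force: [-2.9, -0.4, 6.0]
gripper_width: 0.0127
```

Request:
drive_tool([
  {"x": 0,"y": -0.7,"z": 0,"wx": 0,"wy": 0,"wz": 0,"grip": 0},
  {"x": 0,"y": -1.2,"z": 0,"wx": 0,"wy": 0,"wz": 0,"grip": 0},
])

```text
time_s: 15.6
tool_pos: [0.5738, -0.2322, 0.166]
tcp_rot: [2.612, 0.003, 1.6]
force: [-2.9, 0.2, 6.6]
gripper_width: 0.012
```

Run:
```python
from h import *
from cell import *
rep()
for n,(x0,y0,x1,y1) in (('scene',(170,130,290,260)),('top',(340,120,450,260))):
    c=capture(n);cv2.imwrite(f'pics/{n}11.png',c['pixels']);cv2.imwrite(f'pics/{n}11c.png',cv2.convertScaleAbs(cv2.resize(c['pixels'][y0:y1,x0:x1],None,fx=4,fy=4,interpolation=cv2.INTER_CUBIC),alpha=2))
```

```text
15.6 s0 0.0517 y -0.0047 h 0.0011 F U/Y/N 2.7 0.3 10.5 mom [ 0.01  0.41 -0.04] w 0.012 rot [-0.0057  0.0025 -0.0008]
```

View pics/top11c.png

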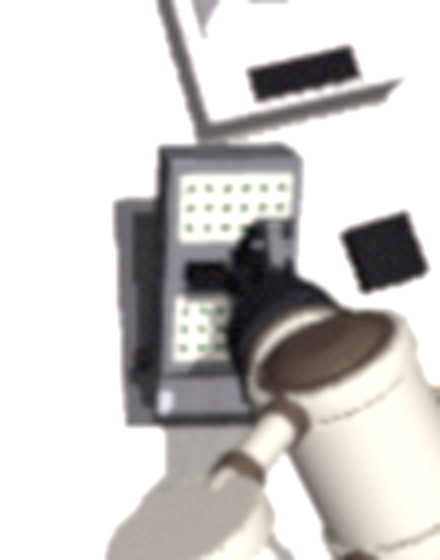

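View pics/scene11c.png

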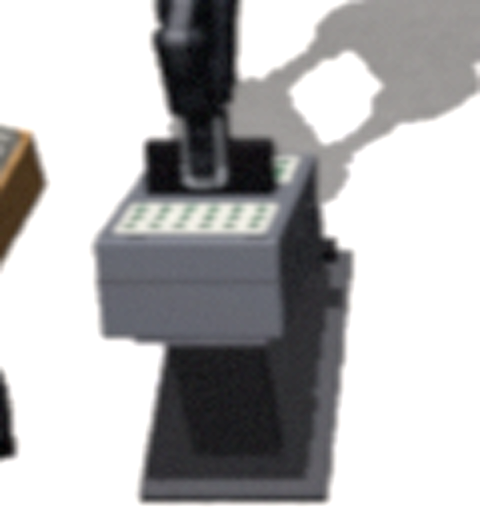

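The case's bottom end is at the foot bar, at about (200,370) in the top crop, with no contact force yet. Continuing in small steps.

Request:
drive_tool([
  {"x": 0,"y": -0.7,"z": 0,"wx": 0,"wy": 0,"wz": 0,"grip": 0},
  {"x": 0,"y": -1.2,"z": 0,"wx": 0,"wy": 0,"wz": 0,"grip": 0},
])

```text
time_s: 15.9
tool_pos: [0.5728, -0.2323, 0.1653]
tcp_rot: [2.612, 0.003, 1.6]
force: [-2.7, 0.3, 5.5]
gripper_width: 0.0124
```

Request:
drive_tool([
  {"x": 0,"y": -0.7,"z": 0,"wx": 0,"wy": 0,"wz": 0,"grip": 0},
  {"x": 0,"y": -1.2,"z": 0,"wx": 0,"wy": 0,"wz": 0,"grip": 0},
])

```text
time_s: 16.1
tool_pos: [0.5717, -0.2323, 0.1648]
tcp_rot: [2.612, 0.003, 1.6]
force: [-2.0, 0.0, 6.6]
gripper_width: 0.0125
```

```bash
python3 -c "
from h import *
rep()"
```

```text
16.1 s0 0.0493 y -0.0047 h 0.0012 F U/Y/N 3.4 0.1 10.0 mom [0.01 0.38 0.03] w 0.0125 rot [-0.0057  0.0026 -0.0008]
```

Request:
drive_tool([
  {"x": 0,"y": -0.7,"z": 0,"wx": 0,"wy": 0,"wz": 0,"grip": 0},
  {"x": 0,"y": -1.2,"z": 0,"wx": 0,"wy": 0,"wz": 0,"grip": 0},
])

```text
time_s: 16.3
tool_pos: [0.5707, -0.2324, 0.1641]
tcp_rot: [2.612, 0.003, 1.6]
force: [-2.9, 0.6, 6.0]
gripper_width: 0.0123
```

Request:
drive_tool([
  {"x": 0,"y": -0.7,"z": 0,"wx": 0,"wy": 0,"wz": 0,"grip": 0},
  {"x": 0,"y": -1.2,"z": 0,"wx": 0,"wy": 0,"wz": 0,"grip": 0},
])

```text
time_s: 16.5
tool_pos: [0.5697, -0.2324, 0.1636]
tcp_rot: [2.612, 0.003, 1.6]
force: [-3.2, -1.3, 5.5]
gripper_width: 0.0127
```

```bash
python3 -c "
from h import *
rep()"
```

```text
16.5 s0 0.0469 y -0.0047 h 0.0011 F U/Y/N 1.9 -1.2 9.6 mom [-0.05  0.4   0.03] w 0.0127 rot [-0.0057  0.0026 -0.0007]
```

Run:
```python
from h import *
from cell import *
c=capture('top')['pixels'];b=cv2.imread('pics/top0.png')
f=lambda i:cv2.convertScaleAbs(cv2.resize(i[185:235,365:425],None,fx=6.5,fy=6.5,interpolation=cv2.INTER_CUBIC),alpha=3)
cv2.imwrite('pics/t12.png',np.hstack([f(b),f(c)]))
```

```text
(no output)
```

View pics/t12.png

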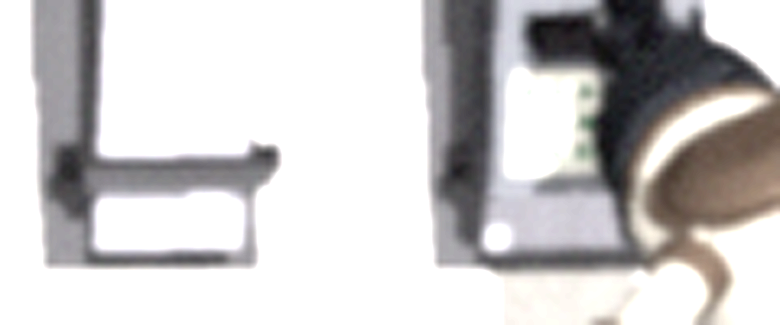

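Run:
```python
from h import *
from cell import *
s=sense();R=Ro.from_euler('xyz',s['tcp_rot']).as_matrix();p=s['tool_pos'];y,u,n=R[:,0],R[:,1],-R[:,2]
f=lambda P:(proj('top',P)-[365,185]+.5)*6.5-.5
print('front low edge',f([p-.0075*n-.08*u+k*.0475*y for k in(-1,1)]))
for s0 in (.035,.04,.045,.05,.055): print(s0,'foot top up/down edge',f([L+s0*U+.016*N,L+(s0-.012)*U+.016*N]), 'foot down bottom',f([L+(s0-.012)*U]))
print('bed low edge',f([L+k*.035*Yb for k in(-1,1)]))
```

```text
front low edge [[314.07102402 192.51504502]
 [104.90272163 197.22819812]]
0.035 foot top up/down edge [[179.11638218 189.0497295 ]
 [177.82298368 213.01715605]] foot down bottom [[170.68419357 200.94707248]]
0.04 foot top up/down edge [[179.65786888 179.01566599]
 [178.36084477 203.05027723]] foot down bottom [[171.20534613 191.09053911]]
0.045 foot top up/down edge [[180.20087708 168.95340822]
 [178.90021209 193.05548704]] foot down bottom [[171.7279395 181.2067556]]
0.05 foot top up/down edge [[180.7454132  158.86283719]
 [179.44109198 183.03266807]] foot down bottom [[172.25197967 171.29560879]]
0.055 foot top up/down edge [[181.2914837  148.74383322]
 [179.98349081 172.98170224]] foot down bottom [[172.77747266 161.35698489]]
bed low edge [[240.92024933 244.22803448]
 [ 95.54547603 247.65401369]]
```

By the picture, a sliver of the foot bar still shows at rows 180–190 below the case's front edge, so a few mm remain. Creeping on by touch.

Request:
drive_tool([
  {"x": 0,"y": -0.7,"z": 0,"wx": 0,"wy": 0,"wz": 0,"grip": 0},
  {"x": 0,"y": -1.3,"z": 0,"wx": 0,"wy": 0,"wz": 0,"grip": 0},
])

```text
time_s: 16.75
tool_pos: [0.5691, -0.2327, 0.1634]
tcp_rot: [2.611, 0.003, 1.599]
force: [2.2, -0.7, 5.6]
gripper_width: 0.0125
```

Request:
drive_tool([
  {"x": 0,"y": -0.7,"z": 0,"wx": 0,"wy": 0,"wz": 0,"grip": 0},
  {"x": 0,"y": -1.3,"z": 0,"wx": 0,"wy": 0,"wz": 0,"grip": 0},
])

```text
time_s: 16.95
tool_pos: [0.5687, -0.2328, 0.1635]
tcp_rot: [2.609, 0.003, 1.598]
force: [3.1, 0.5, 7.3]
gripper_width: 0.0124
```

```bash
python3 -c "
from h import *
rep()"
```

```text
16.95 s0 0.0460 y -0.0050 h 0.0016 F U/Y/N 8.2 0.4 8.1 mom [ 0.24 -0.75 -0.1 ] w 0.0124 rot [-0.0092  0.0029 -0.0023]
```

Foot contact: the uphill force rose to about 8 N and the case stopped, with bed force about 8 N. Holding, then a look before letting go.

Request:
drive_tool([
  {"x": 0,"y": 0,"z": 0.3,"wx": 0,"wy": 0,"wz": 0,"grip": 0},
  {"x": 0,"y": 0,"z": 0.3,"wx": 0,"wy": 0,"wz": 0,"grip": 0},
  {"x": 0,"y": 0,"z": 0.3,"wx": 0,"wy": 0,"wz": 0,"grip": 0},
  {"x": 0,"y": 0,"z": 0.3,"wx": 0,"wy": 0,"wz": 0,"grip": 0},
])

```text
time_s: 17.35
tool_pos: [0.5689, -0.2328, 0.1635]
tcp_rot: [2.609, 0.003, 1.598]
force: [3.2, 0.7, 7.1]
gripper_width: 0.0125
```

Run:
```python
from h import *
from cell import *
rep()
c=capture('scene')['pixels'];cv2.imwrite('pics/scene13.png',c)
cv2.imwrite('pics/s13.png',cv2.convertScaleAbs(cv2.resize(c[140:260,170:290],None,fx=5,fy=5,interpolation=cv2.INTER_CUBIC),alpha=1.8))
s=sense();R=Ro.from_euler('xyz',s['tcp_rot']).as_matrix();p=s['tool_pos'];y,u,n=R[:,0],R[:,1],-R[:,2]
C=[p-.0075*n+.08*u+k*.0475*y for k in(-1,1)];C+=[c-.055*n for c in C]
print((proj('scene',C)-[170,140]+.5)*5-.5)
print('bed',(proj('scene',[L+.2*U+k*.035*Yb for k in(-1,1)])-[170,140]+.5)*5-.5)
```

```text
17.35 s0 0.0462 y -0.0051 h 0.0015 F U/Y/N 8.2 0.6 7.9 mom [ 0.28 -0.44 -0.08] w 0.0125 rot [-0.0093  0.0031 -0.002 ]
[[114.87355968 238.05154156]
 [346.78981194 238.70162026]
 [125.17244605 363.27994326]
 [353.09508586 363.71412311]]
bed [[171.75345544 362.57894313]
 [338.51076749 362.31875013]]
```

View pics/s13.png

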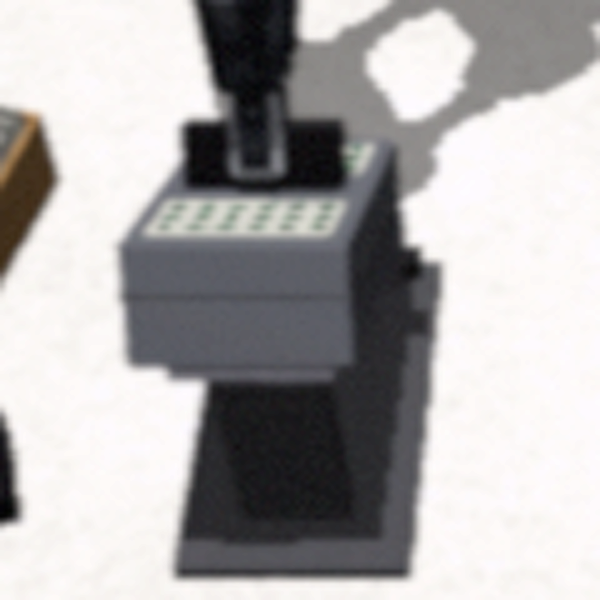

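The case lies flat and about centred: its back edge spans u 130–355 against the bed edge's 165–335, and it touches the foot. I'll relax the push slightly and open.

Request:
drive_tool([
  {"x": 0,"y": 0.5,"z": 0,"wx": 0,"wy": 0,"wz": 0,"grip": 0},
  {"x": 0,"y": 0.5,"z": 0,"wx": 0,"wy": 0,"wz": 0,"grip": 0},
])

```text
time_s: 17.6
tool_pos: [0.5691, -0.2327, 0.1634]
tcp_rot: [2.61, 0.003, 1.599]
force: [1.2, 1.1, 7.5]
gripper_width: 0.0122
```

```bash
python3 -c "
from h import *
rep()"
```

```text
17.6 s0 0.0463 y -0.0050 h 0.0013 F U/Y/N 6.7 1.0 9.2 mom [ 0.18 -0.22 -0.1 ] w 0.0122 rot [-0.0084  0.0031 -0.0018]
```

Request:
drive_tool([
  {"x": 0,"y": 0,"z": 0,"wx": 0,"wy": 0,"wz": 0,"grip": 14},
  {"x": 0,"y": 0,"z": 0,"wx": 0,"wy": 0,"wz": 0,"grip": 18},
  {"x": 0,"y": 0,"z": 0,"wx": 0,"wy": 0,"wz": 0,"grip": 24},
  {"x": 0,"y": 0,"z": 0,"wx": 0,"wy": 0,"wz": 0,"grip": 32},
  {"x": 0,"y": 0,"z": 0,"wx": 0,"wy": 0,"wz": 0,"grip": 42},
  {"x": 0,"y": 0,"z": 0,"wx": 0,"wy": 0,"wz": 0,"grip": 42},
])

```text
time_s: 18.2
tool_pos: [0.5665, -0.231, 0.1596]
tcp_rot: [2.616, -0.001, 1.601]
force: [0.3, 0.1, -0.4]
gripper_width: 0.0418
```

Run:
```python
from h import *
from cell import *
rep()
c=capture('scene')['pixels']
cv2.imwrite('pics/s14.png',cv2.convertScaleAbs(cv2.resize(c[140:260,170:290],None,fx=5,fy=5,interpolation=cv2.INTER_CUBIC),alpha=1.8))
```

```text
18.2 s0 0.0422 y -0.0032 h -0.0007 F U/Y/N 2.0 0.1 2.8 mom [-0.02  0.19  0.02] w 0.0418 rot [-0.0016 -0.0008  0.0001]
```

View pics/s14.png

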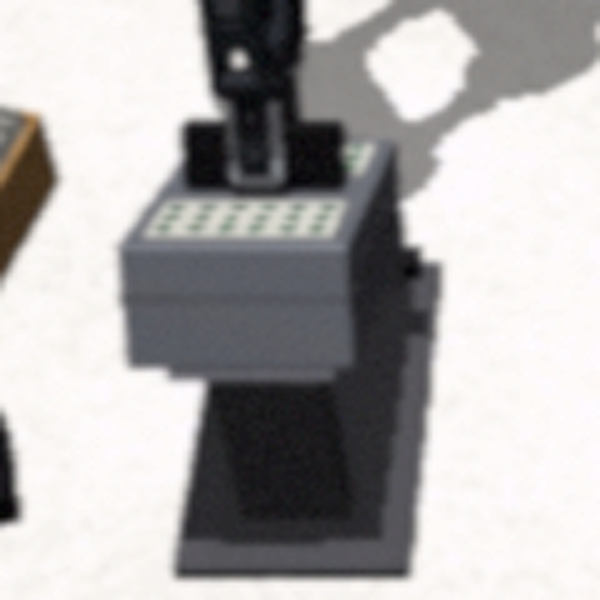

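The case stayed put after opening and the fingers carry no force. Retreating straight along the fingers.

Request:
drive_tool([
  {"x": 0,"y": 3,"z": -3,"wx": 0,"wy": 0,"wz": 0,"grip": 42},
  {"x": 0,"y": 3,"z": -10,"wx": 0,"wy": 0,"wz": 0,"grip": 42},
  {"x": 0,"y": 3,"z": -22,"wx": 0,"wy": 0,"wz": 0,"grip": 42},
  {"x": 0,"y": 3,"z": -40,"wx": 0,"wy": 0,"wz": 0,"grip": 42},
  {"x": 0,"y": 3,"z": -70,"wx": 0,"wy": 0,"wz": 0,"grip": 42},
  {"x": 0,"y": 0,"z": -110,"wx": 0,"wy": 0,"wz": 0,"grip": 42},
  {"x": 0,"y": 0,"z": -150,"wx": 0,"wy": 0,"wz": 0,"grip": 42},
  {"x": 50,"y": 0,"z": -170,"wx": 0,"wy": 0,"wz": 0,"grip": 42},
  {"x": 100,"y": 0,"z": -170,"wx": 0,"wy": 0,"wz": 0,"grip": 42},
  {"x": 150,"y": 0,"z": -170,"wx": 0,"wy": 0,"wz": 0,"grip": 42},
  {"x": 200,"y": 0,"z": -170,"wx": 0,"wy": 0,"wz": 0,"grip": 42},
  {"x": 200,"y": 0,"z": -170,"wx": 0,"wy": 0,"wz": 0,"grip": 42},
])

```text
time_s: 19.45
tool_pos: [0.4749, -0.0284, 0.3086]
tcp_rot: [2.613, 0.0, 1.609]
force: [0.0, -1.2, 0.7]
gripper_width: 0.0419
```

Run:
```python
from h import *
from cell import *
print(sense()['time_s'],sense()['force'])
a=capture('scene')['pixels'];b=capture('top')['pixels'];cv2.imwrite('pics/sceneF.png',a);cv2.imwrite('pics/topF.png',b)
cv2.imwrite('pics/F1.png',cv2.convertScaleAbs(cv2.resize(a[140:260,170:290],None,fx=4.6,fy=4.6,interpolation=cv2.INTER_CUBIC),alpha=1.8))
cv2.imwrite('pics/F2.png',cv2.convertScaleAbs(cv2.resize(b[130:250,350:430],None,fx=5,fy=5,interpolation=cv2.INTER_CUBIC),alpha=1.8))
```

```text
19.45 [ 0.03386936 -1.23837518  0.7126233 ]
```

View pics/F1.png

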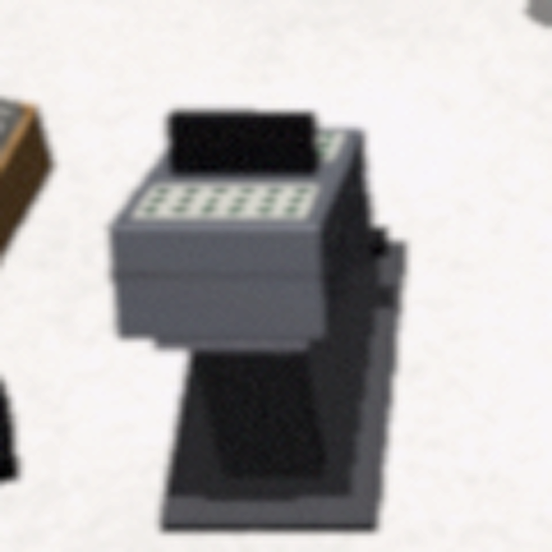

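View pics/F2.png

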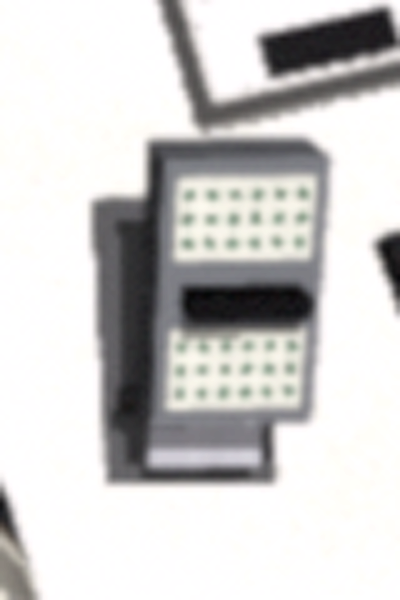

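View pics/sceneF.png

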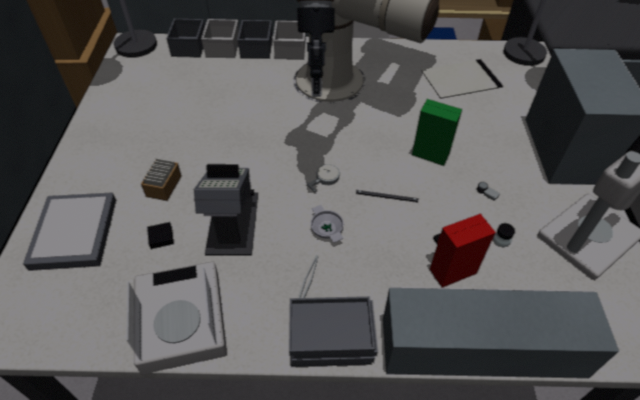

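Run:
```python
from h import *
o=lambda u,v,s,x,y:((u+.5)/s-.5+x,(v+.5)/s-.5+y)
t=lambda u,v,z:onz('top',o(u,v,5,350,130),z)
fl=[t(158,418,.117),t(308,420,.117)];fu=[t(163,156,.197),t(325,158,.197)];bl=[t(147,470,.045),t(272,470,.045)]
for n,e in(('front low',fl),('front up',fu),('bed low',bl)):
    m=(e[0]+e[1])/2;print(n,m,'width',np.linalg.norm(e[0]-e[1]),'in bed y',(m-L)@Yb)
sc=lambda u,v,z:onz('scene',o(u,v,4.6,170,140),z)
for n,e in (('back up',[sc(119,336,.148),sc(326,338,.148)]),('bed up',[sc(155,347,.143),sc(309,350,.143)])):
    m=(e[0]+e[1])/2;print(n,m,'width',np.linalg.norm(e[0]-e[1]),'in bed y',(m-L)@Yb)
```

```text
front low [ 0.50776276 -0.23262302  0.117     ] width 0.0884850167385014 in bed y -0.0031043155421341655
front up [ 0.64266808 -0.22588143  0.197     ] width 0.09108828583265625 in bed y -0.0003678316773439561
bed low [ 0.4877992  -0.23313548  0.045     ] width 0.07811918815301953 in bed y -0.0030243103484593526
back up [ 0.66924715 -0.22927075  0.148     ] width 0.09414929131693765 in bed y -0.0045441643277515
bed up [ 0.6718583  -0.22529282  0.143     ] width 0.07031368179553711 in bed y -0.000645448680548479
```

The case is centred within about 4 mm and square within about 1°. Handing in.

```bash
python3 -c "
from cell import *
print(finish_job())"
```

```text
the job is handed in; nothing more can be done
None
```

I finished the job and handed it in at about 19.5 s of the 59 s allowed. No verdict was reported.

- **Tipping:** I pushed the case over the stop with closed fingers near its top. It fell onto its back across the strip and was lying still there, let go, before I went to pick it up.
- **Placing:** I gripped the bar with 80 N, set the case on the bed about 30 mm uphill of the foot, and slid it down while held. Bed force was about 20 N at first contact and about 10 N while sliding. It then touched the foot at about 8 N, and I held it there before letting go.
- **Last checks:** In the final views the case stayed where it was put, and the fingers carried no force after release. It lay on the bed centred within about 4 mm and square within about 1.5°. In the final scene view the bystanders looked to be where they started; I did not measure them.
- **Disagreements:**
  - The two cameras differ by about 4 mm in x.
  - The case met the foot about 8 mm farther down, by tool position, than I had first estimated from the pictures. Touch settled it.
  - My first move call was refused because each row needs all its fields; it cost no motion.

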